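# Snap the lids onto the sample jars with the toggle-clamp lid press

## Task

Pull the drawer of the little wooden cabinet out to its stop and take the amber sample jars from it one after another: stand each in the nest of the lid press, swing the toggle clamp over until it locks so that the clamp (not the hand) pushes the raised white lid fully home, swing the clamp back, and stand the jar upright in the white tote. When every jar is in the tote, leave the clamp swung fully open and push the drawer fully shut. Leave the petri dishes on the cabinet and the tip box beyond the tote where they stand.

Things in the scene. Friction and masses are not known exactly. Their poses are not given: they have to be found in the camera images.
- unit: Beech drawer cabinet on the bench (fixed), 280 mm wide, 280 mm deep, 104 mm high, one drawer that slides out along this frame's -x, towards the robot. Origin: on the table, on the cabinet's middle line, 100 mm in front (-x) of its front face. Stands to the robot's left or right, turned up to 0.08 rad.
- drawer (a joint): The drawer: 0 = shut, 0.18 = out at its stop (m). Slides with about 1 N of friction; starts shut or up to 12 mm ajar.
- drawer_handle (a point): Middle of the drawer's round bar handle, 70 mm above the table, 120 mm long along unit's y, 10 mm thick, axis 45 mm in front of the drawer front (top at 87 mm). Moves with the drawer. The drawer's inside begins 66 mm behind the bar, is 238 mm wide and 235 mm long, floor 28 mm and wall tops 86 mm above the table.
- press: Lid press (fixed): aluminium plate 232 x 110 x 12 mm, round nest at its robot end, T-handled toggle clamp behind it on a grey riser (x 82 to 174 mm, 52 mm wide, top at 54 mm). Origin: on the table below the nest; x from nest to clamp (away from the robot), y along the clamp's pins. Arm pivot at x 105, z 85 mm. Open, the arm stands upright, top 200 mm above the table, 80 mm from the nest's axis.
- nest (a point): Centre of the nest floor, 12 mm above the table: a round recess 65 mm wide inside a low white rim 6 mm high (outside 75 mm wide), in which a jar stands upright under the clamp pad.
- clamp_arm (a joint): Angle of the clamp arm: 0 = fully open (arm upright, stays there by itself), about 1.57 when locked down on a jar (1.60 with no jar) (rad). It follows the handle through the toggle links.
- clamp_handle: The clamp's handle: flat steel stalk (14 x 4 mm, 4 along press y) that ends in a T-bar. Its z axis is vertical when locked; it passes dead centre about 0.045 rad before that and then holds itself; fully open it has turned back (+x) by 1.85 rad. Takes 10 to 14 N at the bar to close over a raised lid, and as much to pull off the lock.
- clamp_grip (a point): Middle of the T-bar: round, 20 mm thick, 100 mm long along press y, red grips either side of the stalk (y beyond 8 mm). It travels in the press's x-z plane, y = 0 (arm angle: x, z in mm): 0: 255, 105; 0.25: 246, 138; 0.5: 229, 170; 0.75: 204, 198; 1: 173, 219; 1.25: 135, 233; 1.5: 90, 237; 1.58: 70, 235; locked 53, 232. Fingers astride a grip (closing along press x, 25 mm or more to one side of the stalk) can carry it along this path; the bar turns between them.
- clamp_pad: Black sprung rubber pad, 26 mm diameter, under the end of the clamp arm; its face points at the nest's axis from above when the arm is down. Origin: centre of its face.
- jar1: Squat amber sample jar with a white snap lid, 56 mm diameter; amber body 42 mm tall (may be gripped anywhere on it), about 130 g. Origin: centre of its underside, z up. With the lid still raised it is 62 mm tall, with the lid home 56 mm. Stands in the drawer at the start. May be absent (then None).
- jar2: Squat amber sample jar with a white snap lid, 56 mm diameter; amber body 42 mm tall (may be gripped anywhere on it), about 130 g. Origin: centre of its underside, z up. With the lid still raised it is 62 mm tall, with the lid home 56 mm. Stands in the drawer at the start. May be absent (then None).
- jar3: Squat amber sample jar with a white snap lid, 56 mm diameter; amber body 42 mm tall (may be gripped anywhere on it), about 130 g. Origin: centre of its underside, z up. With the lid still raised it is 62 mm tall, with the lid home 56 mm. Stands in the drawer at the start. May be absent (then None).
- lid1 (a joint): Snap lid of jar1: 0 = raised as at the start (6 mm gap between lid skirt and jar shoulder), 0.006 = fully home. It moves only when pressed with about 25 N and stays where it is pressed to.
- lid2 (a joint): Snap lid of jar2: 0 = raised as at the start (6 mm gap between lid skirt and jar shoulder), 0.006 = fully home. It moves only when pressed with about 25 N and stays where it is pressed to.
- lid3 (a joint): Snap lid of jar3: 0 = raised as at the start (6 mm gap between lid skirt and jar shoulder), 0.006 = fully home. It moves only when pressed with about 25 N and stays where it is pressed to.
- tote: White plastic tote (loose, 0.55 kg), outside 300 x 180 x 62 mm, walls and floor 4 mm, open at the top with a narrow rim lip. Origin: centre of its underside, x along its 300 mm length. Empty at the start; on the other side of the press from the cabinet.
- petri_stack: Bystander: stack of three petri dishes, 90 mm wide, 36 mm tall, on top of the cabinet. Origin: centre of its underside. Leave it where it stands.
- tip_box: Bystander: pipette tip box, blue base and white lid, 122 x 84 x 62 mm, beyond the tote. Origin: centre of its underside. Leave it standing.

How it is judged:
By the outcome, as a careful person would: the job done as asked, in the order asked, and still so for the second after the job is handed in, with the robot touching nothing.
Of jar1, jar2, jar3 only 2 to 3 are there at a start; the rules pass over those that are not, and their reading is None.
At some moment in a run one of jar1, jar2, jar3 may be knocked a few centimetres aside while the robot is not near it.
It also fails if it takes over 210 s, if anything falls off the work surface, if the arm or the gripper's body presses on something with over 40 N, if the wrist force passes 120 N, or if a joint passes its speed limit or range.

## Robot

A 6-joint arm with a two-finger parallel gripper is mounted at the origin on the work surface. World frame = base frame: x ahead of the robot, y to its left, z up, the work surface at z = 0. Lengths are in mm, angles in rad, forces in N, time in s.
With the tool pointing down it reaches from about 400 to 925 mm from the base axis. Payload 12.5 kg.
Tool frame: the origin (TCP) lies between the finger pads; the fingertips stand 19 mm ahead of it and the grasp point (between the pads) is the TCP (env.tips_ahead is the distance from the TCP to the fingertips, in mm); z points along the fingers, y is the line along which they close (so a half turn about z gives the same grasp; the last joint's range is limited). The gripper opens to 95 mm and grips with 3 to 60 N. Pads are 20 mm wide; open, the fingers measure 119 mm over their backs; the gripper's body (75 mm by 180 mm) begins 59 mm behind the grasp point.
Start: joints at [-1.271, 0.491, 1.559, -0, 1.092, -0.106], TCP at [246.745, -574.249, 233.661] pointing down, gripper open.
Joint ranges: [-3.1, 3.1], [-0.84, 2.19], [0.05, 2.79], [-1.13, 4.28], [0.06, 2.93], [-2.69, 2.69]. Speed limits (rad/s): [2.22, 2.22, 2.79, 3.14, 3.14, 3.14].

## Interface

Orientations are given as [roll, pitch, yaw] about the fixed x, y, z axes, in that order (R = Rz(yaw) Ry(pitch) Rx(roll)).
In Python, from cell import env gives the robot as it stands.
- The arm moves only by the shell command python3 -m crank 'ROWS'. ROWS is JSON, a list of rows, each a list of 5 numbers: the shift along the tool's x, y, z in mm, then the turn about the tool's z in degrees, then the finger opening in mm, from 0 to 95.1. In form: [[dx, dy, dz, yaw, grip], ...]. A call has 1 to 10 rows; each row is the pose to reach, as a shift and turn from the pose commanded when the call began, along the tool's axes at that moment; what a row does not reach only later rows make up. A row lasts 1/12 s, in which the tool goes at most 41.7 mm and 7.16 degrees, less where a joint would pass 70% of its speed; a pose out of reach is approached as far as the arm can. A call with a gripper value outside its range is refused whole. The fingers move at their own pace and stop on an object; the grip force is fixed at half the most. Time passes only in rows, so rows that repeat a pose let the fingers close. It gives the time, the measured TCP pose, the force, the opening and the grip force at its end, in the units of the state.
- env.state(): the state, without advancing time (a new reading comes with each control period).
- env.read_camera(name): name is "scene" or "top" or "wrist"; returns a dict with "img" (480x640x3 uint8, blue, green, red), "K" (3x3 intrinsics, pixels), "k1" (the pictures are not rectified: a ray, as slopes to the right and down, at radius r is drawn at 1 + k1 r^2 times it, then the intrinsics apply), "pose" (4x4, takes a point from camera to world coordinates). Camera axes: x right, y down, z forward; pixel columns grow to the right and rows downward; lengths in mm; the calibration is good to about 2 mm. A picture is of the moment at which its call begins. There is no depth.
- env.job_done(): hands the job in; it is judged then, once.
The state is a dict: "t": time; "joints": joint angles; "qvel": joint speeds; "tau": joint torques, N m; "eef_pos": TCP position; "tcp_rot": TCP orientation; "ft_force": force on the tool from outside, world axes, zero at the start; "moment": the same for the moment, N m; "opening": opening from 0.0 (shut) to 1.0 (fully open); "grip_force": force on a finger pad.
Only numpy, scipy, OpenCV 4.12 (cv2) and the standard library are available. Lean on these libraries where they do the work, as an engineer would, in place of code of your own. Each camera call takes 0.05 s, during which the arm holds its last target. There are 200 camera calls.

## Working session

There is one attempt and no reset: what is moved stays moved. The work goes in short steps, Python scripts to look and compute and a shell command to move; the robot and the scene stay as the last step left them, time stands still between calls to the robot, and variables do not carry over. Pictures are saved under pics/ and viewed, at most 14 in all, crops included, and the job is handed in when it is done.

```bash
ls; mkdir -p pics
cat > h.py <<'E'
import numpy as np, cv2
from cell import env
from scipy.spatial.transform import Rotation as R
def snap(name, fn):
    c=env.read_camera(name); cv2.imwrite('pics/'+fn+'.png',c['img']); np.savez('pics/'+fn+'.npz',K=c['K'],k1=c['k1'],pose=c['pose']); return c
def load(fn): return dict(np.load('pics/'+fn+'.npz'))
def px2w(c,uv,z):
    K=np.array(c['K']);P=np.array(c['pose']);uv=np.atleast_2d(uv).astype(float)
    n=cv2.undistortPoints(uv[:,None],K,np.array([float(c['k1']),0,0,0,0]))[:,0]
    d=np.c_[n,np.ones(len(n))]@P[:3,:3].T; o=P[:3,3]
    return (o+d*((np.reshape(z,(-1,1))-o[2])/d[:,2:]))
def w2px(c,p):
    K=np.array(c['K']);P=np.array(c['pose']);q=(np.atleast_2d(p)-P[:3,3])@P[:3,:3]
    return cv2.projectPoints(q.astype(float),np.zeros(3),np.zeros(3),K,np.array([float(c['k1']),0,0,0,0]))[0][:,0]
def st():
    s=env.state(); print({k:np.round(s[k],3).tolist() for k in ('t','eef_pos','tcp_rot','joints','ft_force','opening','grip_force')}); return s
def delta(target,yaw=None):
    s=env.state(); r=R.from_euler('xyz',s['tcp_rot']); return r.inv().apply(np.array(target)-s['eef_pos'])
E
python3 - <<'E'
from h import *
s=st()
print(R.from_euler('xyz',s['tcp_rot']).as_matrix().round(3))
for n in('top','scene'):
    c=snap(n,n+'0'); print(n,np.round(c['pose'],2),c['K'],c['k1'])
E
```

```text
pics
{'t': 0.0, 'eef_pos': [246.682, -574.017, 233.069], 'tcp_rot': [-3.14, -0.0, 0.406], 'joints': [-1.271, 0.492, 1.559, -0.0, 1.092, -0.106], 'ft_force': [-0.749, -0.718, 0.219], 'opening': 0.999, 'grip_force': 0.0}
[[ 0.919  0.395 -0.   ]
 [ 0.395 -0.919  0.001]
 [ 0.    -0.001 -1.   ]]
top [[ 2.00000e-02 -1.00000e+00  9.00000e-02  4.74190e+02]
 [-1.00000e+00 -2.00000e-02  2.00000e-02 -1.86600e+01]
 [-1.00000e-02 -9.00000e-02 -1.00000e+00  1.25242e+03]
 [ 0.00000e+00  0.00000e+00  0.00000e+00  1.00000e+00]] [[578.16135929   0.         322.61295219]
 [  0.         578.16135929 232.28859633]
 [  0.           0.           1.        ]] -0.07053908547757376
scene [[-2.10000e-01  5.40000e-01 -8.20000e-01  1.76637e+03]
 [ 9.80000e-01  1.20000e-01 -1.70000e-01  2.58070e+02]
 [ 0.00000e+00 -8.30000e-01 -5.50000e-01  9.46910e+02]
 [ 0.00000e+00  0.00000e+00  0.00000e+00  1.00000e+00]] [[622.02560216   0.         315.85729987]
 [  0.         622.02560216 234.86937695]
 [  0.           0.           1.        ]] -0.2013981145699635
```

View pics/top0.png

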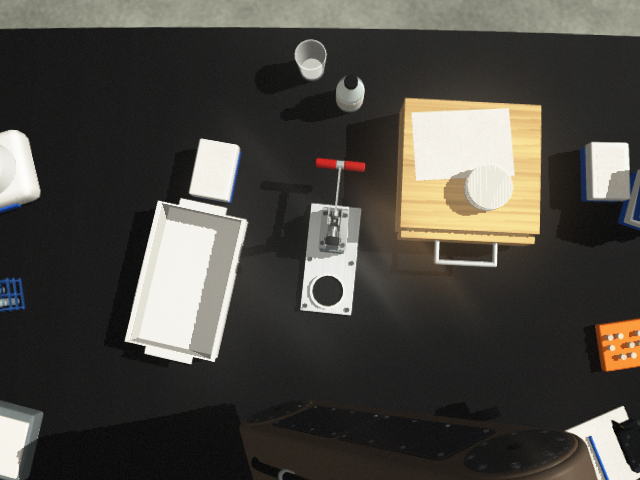

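View pics/scene0.png

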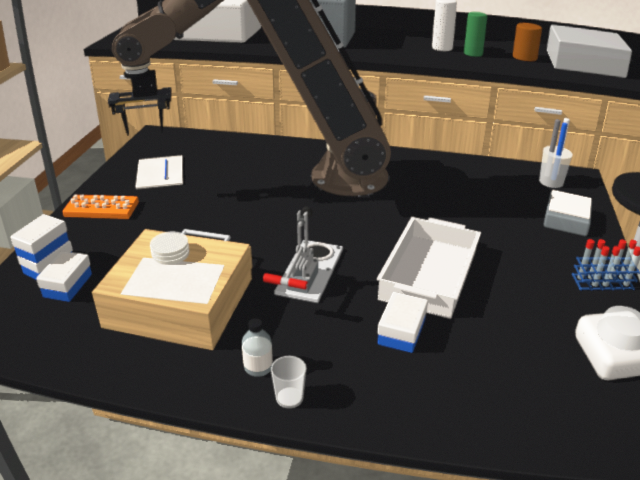

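The top view shows:
- the handle bar at (436,263)-(497,265)
- the nest at about (327,291)
- the T-bar at (317,162)-(365,167)
- the tote rim corners at (160,203), (246,220), (215,360) and (126,342)
- the cabinet top corners at (405,98), (541,105), (540,235) and (397,236)

Run:
```python
from h import *
c=load('top0')
p=lambda n,uv,z: print(n,px2w(c,uv,z).round(0)[:,:2].tolist())
p('handle',[(436,263),(466,264.5),(497,265)],75)
p('nest',[(327.5,291)],18)
p('tbar',[(317,162),(341,164.5),(365,167)],105)
p('plate',[(313,205),(361,206),(352,315),(301,310)],12)
p('tote',[(160,203),(246,220),(215,360),(126,342)],62)
p('cab',[(405,98),(541,105),(540,235),(397,236)],104)
img=cv2.imread('pics/top0.png')
cr=cv2.resize(img[150:330,290:510],None,fx=3.6,fy=3.3)
cv2.imwrite('pics/crop0.png',cv2.resize(img[140:325,295:515],(792,666))[:600])
cv2.imwrite('pics/crop0.png',cv2.resize(img[150:320,295:510],(753,595),interpolation=cv2.INTER_CUBIC))
```

```text
handle [[518.0, -232.0], [517.0, -293.0], [517.0, -357.0]]
nest [[457.0, -12.0]]
tbar [[716.0, 14.0], [712.0, -35.0], [708.0, -83.0]]
plate [[641.0, 23.0], [641.0, -81.0], [407.0, -65.0], [415.0, 44.0]]
tote [[633.0, 342.0], [601.0, 160.0], [312.0, 215.0], [343.0, 402.0]]
cab [[853.0, -163.0], [845.0, -443.0], [577.0, -436.0], [570.0, -149.0]]
```

View pics/crop0.png

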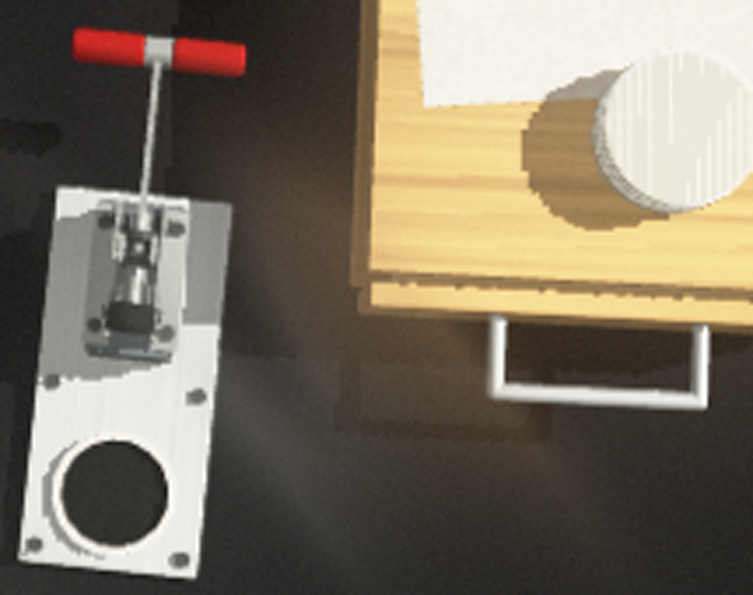

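```bash
cat >> h.py <<'E'
NEST=np.array([457,-12.]);PY=-0.088
def press(x,y,z): # press frame to world
    c,s=np.cos(PY),np.sin(PY); return np.array([NEST[0]+c*x-s*y,NEST[1]+s*x+c*y,z])
def plan(*targets):
    """targets: (x,y,z,yawdeg) world; prints tool shifts/turn from now"""
    s=env.state(); y0=np.degrees(s['tcp_rot'][2]); r=R.from_euler('xyz',[np.pi,0,s['tcp_rot'][2]])
    print('now',s['t'],np.round(s['eef_pos'],1),round(y0,1),'F',np.round(s['ft_force'],1),'op',round(s['opening']*95.1,1),'j',np.round(s['joints'],2))
    for t in targets:
        d=r.inv().apply(np.array(t[:3])-s['eef_pos']); print(np.round(d,1).tolist(), round((-(t[3]-y0)+180)%360-180,1))
E
python3 - <<'E'
from h import *
plan((517,-294,170,88.3),(517,-294,70,88.3))
print(px2w(load('top0'),[(489,188)],140))
E
```

```text
now 0.1 [ 246.7 -574.1  233.1] 23.3 F [-0.4 -0.7 -0.4] op 95.3 j [-1.27  0.49  1.56  0.    1.09 -0.11]
[358.9, -150.6, 63.1] -65.0
[358.9, -150.6, 163.1] -65.0
[[ 663.93446395 -323.66133866  140.        ]]
```

```bash
python3 -m crank '[[36,-15,6,-6.5,40],[72,-30,12,-13,40],[108,-45,19,-19.5,40],[144,-60,25,-26,40],[180,-75,31,-32.5,40],[216,-90,38,-39,40],[252,-105,44,-45.5,40],[288,-120,50,-52,40],[324,-135,57,-58.5,40],[359,-151,63,-65,40]]'
python3 - <<'E'
from h import *
plan((517,-294,170,88.3),(517,-294,70,88.3))
snap('wrist','w1')
E
```

```text
t: 0.93
eef_pos: [518.1, -292.2, 170.0]
tcp_rot: [-3.141, -0.0, 1.546]
ft_force: [0.5, -0.4, -0.3]
opening: 0.426
grip_force: 0.0
now 0.9333 [ 518.1 -292.2  170. ] 88.6 F [ 0.5 -0.4 -0.3] op 40.5 j [-0.62  0.52  1.7  -0.    0.92 -0.6 ]
[-1.9, -1.0, 0.0] 0.3
[-1.9, -1.0, 100.0] 0.3
```

View pics/w1.png

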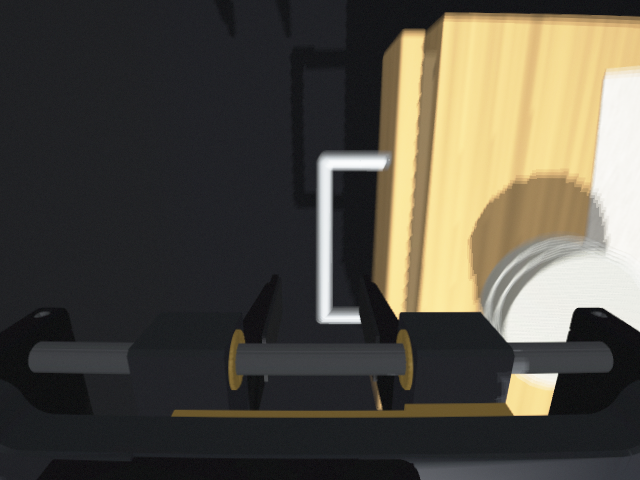

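The wrist view shows the bar from (325,158) to (324,318) with the fingers just below it. I'll measure it before going down.

Run:
```python
from h import *
c=load('w1'); print(px2w(c,[(325,160),(324,240),(324,316),(375,160)],70).round(1))
print(w2px(c,[[518,-292,151],[517,-294,70]]))
```

```text
[[ 523.9 -228.1   70. ]
 [ 521.9 -286.1   70. ]
 [ 520.5 -349.    70. ]
 [ 558.5 -229.    70. ]]
[[318.21229427 296.22295546]
 [317.65146041 250.30181908]]
```

```bash
python3 -m crank '[[3,3,30,0,40],[3,3,65,0,40],[3,3,99,0,40],[3,3,99,0,40],[3,3,99,0,0],[3,3,99,0,0],[3,3,99,0,0],[3,3,99,0,0]]'
```

```text
t: 1.65
eef_pos: [520.6, -291.5, 73.6]
tcp_rot: [3.139, 0.002, 1.54]
ft_force: [-0.2, 0.0, 0.1]
opening: 0.195
grip_force: 0.0
```

```bash
python3 -m crank '[[0,0,0,0,0],[0,0,0,0,0],[0,0,0,0,0],[0,-5,0,0,0],[0,-20,0,0,0],[1,-40,0,0,0],[2,-60,0,0,0],[2,-80,0,0,0],[3,-100,0,0,0],[3,-120,0,0,0]]'; python3 -m crank '[[0,-15,0,0,0],[0,-30,0,0,0],[1,-45,0,0,0],[1,-54,0,0,0],[1,-59,0,0,0],[1,-62,0,0,0],[1,-64,0,0,0],[1,-64,0,0,0]]'
```

```text
t: 2.48
eef_pos: [401.3, -287.2, 73.0]
tcp_rot: [3.136, 0.007, 1.54]
ft_force: [1.5, -16.9, -2.1]
opening: 0.099
grip_force: 30.0
t: 3.15
eef_pos: [343.4, -285.7, 73.1]
tcp_rot: [3.126, 0.012, 1.538]
ft_force: [50.4, 3.4, -16.7]
opening: 0.1
grip_force: 30.0
```

```bash
python3 -m crank '[[0,4,0,0,0],[0,5,0,0,0],[0,5,0,0,34],[0,5,0,0,34],[0,5,0,0,34],[0,5,-40,0,34],[0,5,-80,0,34],[0,5,-120,0,40],[0,-25,-160,0,60],[0,-60,-190,0,95]]'
python3 - <<'E'
from h import *
snap('wrist','w2'); snap('top','top2');plan()
E
```

```text
t: 3.98
eef_pos: [285.6, -279.4, 255.3]
tcp_rot: [3.14, 0.001, 1.542]
ft_force: [-0.3, -0.5, 0.8]
opening: 0.503
grip_force: 0.0
now 4.0833 [ 283.8 -279.6  256.7] 88.2 F [ 0.9 -1.7 -0.6] op 55.8 j [-0.94  0.13  2.04 -0.    0.96 -0.91]
```

View pics/top2.png

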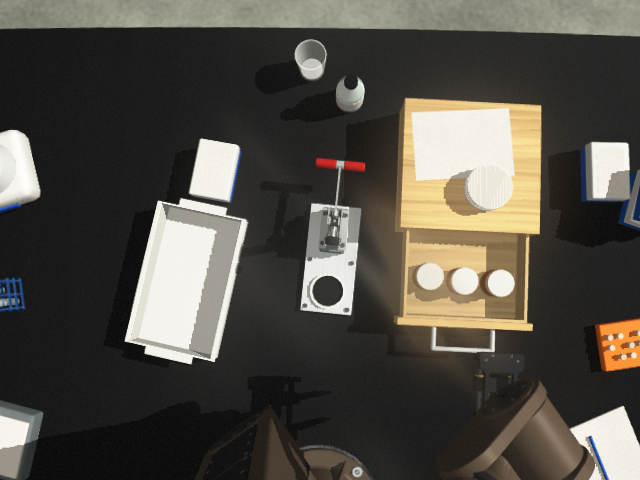

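Three jars stand in the open drawer, at about (430,276), (464,281) and (500,283). They are too close together for fingers between them, so I'll grip along x.

```bash
cat >> h.py <<'E'
def lids(fn,z=90,roi=(400,520,255,310)):
    c=load(fn); g=cv2.imread('pics/'+fn+'.png'); hsv=cv2.cvtColor(g,cv2.COLOR_BGR2HSV)
    m=((hsv[...,1]<45)&(hsv[...,2]>150)).astype(np.uint8); k=np.zeros_like(m); x0,x1,y0,y1=roi; k[y0:y1,x0:x1]=1; m*=k
    n,l,s,ce=cv2.connectedComponentsWithStats(m)
    for i in range(1,n):
        if s[i,4]>150:
            (u,v),r=cv2.minEnclosingCircle(np.argwhere(l==i)[:,::-1].astype(np.float32)); print(np.round(ce[i],1),(round(u,1),round(v,1),round(r,1)),s[i,4],px2w(c,[(u,v)],z).round(1)[0])
E
python3 - <<'E'
from h import *
lids('top2')
print(px2w(load('top2'),[(463,350)],75))
E
```

```text
[429.7 276. ] (429.7, 276.0, 13.4) 565 [ 491.7 -216.9   90. ]
[464.4 280.7] (464.3, 280.7, 13.6) 571 [ 483.4 -286.5   90. ]
[500.5 282.8] (500.5, 282.6, 13.6) 577 [ 480.8 -359.7   90. ]
[[ 344.02130796 -287.80820891   75.        ]]
```

View pics/w2.png

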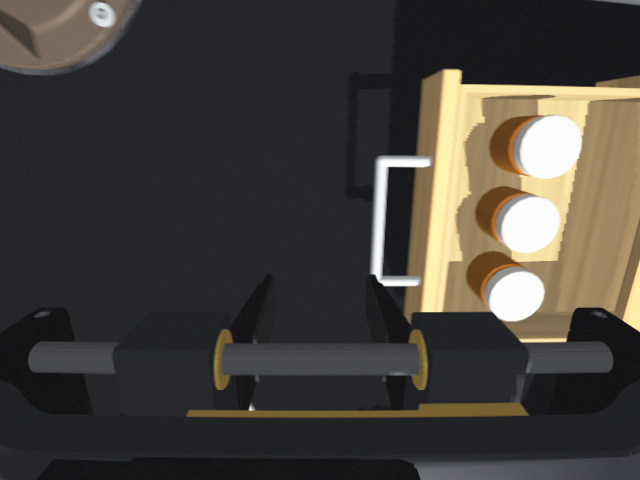

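The wrist view shows the jar lids at about (547,147), (528,224) and (514,293). I'll cross-check these against the top camera and plan jar A.

Run:
```python
from h import *
print(px2w(load('w2'),[(547,147),(528,224),(514,293)],90).round(1))
plan((493,-215,200,90),(493,-215,58,90))
```

```text
[[ 487.1 -214.2   90. ]
 [ 479.7 -283.6   90. ]
 [ 475.9 -353.8   90. ]]
now 4.0833 [ 283.8 -279.6  256.7] 88.2 F [ 0.9 -1.7 -0.6] op 55.8 j [-0.94  0.13  2.04 -0.    0.96 -0.91]
[71.2, 207.1, 56.7] -1.8
[71.2, 207.1, 198.7] -1.8
```

```bash
python3 -m crank '[[10,35,5,0,95],[22,70,10,0,95],[35,105,20,-1,95],[47,140,30,-1,95],[60,175,40,-2,95],[71,208,50,-2,95],[71,208,70,-2,95],[71,208,70,-2,95]]'
python3 - <<'E'
from h import *
plan((489.5,-215.5,58,90))
E
```

```text
t: 4.75
eef_pos: [495.5, -213.2, 179.0]
tcp_rot: [-3.136, -0.003, 1.577]
ft_force: [0.1, 0.6, -0.1]
opening: 0.999
grip_force: 0.0
now 4.75 [ 495.5 -213.2  179. ] 90.4 F [ 0.1  0.6 -0.1] op 95.0 j [-0.53  0.44  1.83  0.    0.88 -0.54]
[-2.3, -6.0, 121.0] 0.4
```

```bash
python3 -m crank '[[-2,-5,30,0,95],[-2,-5,65,0,95],[-2,-5,100,0,95],[-2,-5,117,0,95],[-2,-5,119,0,95],[-2,-5,119,0,50],[-2,-5,119,0,50],[-2,-5,119,0,50],[-2,-5,119,0,50],[-2,-5,119,0,50]]'; python3 -m crank '[[0,0,0,0,40],[0,0,0,0,40],[0,0,0,0,40],[0,0,0,0,40],[0,0,0,0,40]]'
```

```text
t: 5.58
eef_pos: [491.0, -217.3, 65.2]
tcp_rot: [3.14, 0.001, 1.575]
ft_force: [-0.4, -0.2, -0.2]
opening: 0.702
grip_force: 0.0
t: 6.0
eef_pos: [490.9, -217.2, 64.6]
tcp_rot: [3.141, 0.0, 1.575]
ft_force: [-1.0, -0.3, 6.8]
opening: 0.581
grip_force: 30.0
```

```bash
python3 -m crank '[[0,0,0,0,66],[0,0,0,0,66],[0,0,4,0,66],[0,0,8,0,66],[0,0,8,0,66],[0,0,8,0,40],[0,0,8,0,40],[0,0,8,0,40],[0,0,8,0,40],[0,0,8,0,40]]'
python3 - <<'E'
from h import *
print(NEST); plan((489,-216,190,90),(457,-12,130,-5),(457,-12,46,-5))
E
```

```text
t: 6.83
eef_pos: [490.6, -217.1, 56.1]
tcp_rot: [-3.142, 0.0, 1.575]
ft_force: [-0.1, 0.3, -1.4]
opening: 0.58
grip_force: 30.0
[457. -12.]
now 6.8333 [ 490.6 -217.1   56.1] 90.2 F [-0.1  0.3 -1.4] op 55.2 j [-0.54  0.62  1.93 -0.    0.59 -0.54]
[1.1, -1.6, -133.9] 0.2
[205.3, -32.8, -73.9] 95.2
[205.3, -32.8, 10.1] 95.2
```

```bash
python3 -m crank '[[0,0,-30,0,40],[0,0,-65,0,40],[0,0,-100,0,40],[0,0,-130,7,40],[25,-10,-130,14,40],[55,-20,-130,21,40],[85,-40,-130,28,40],[115,-55,-130,35,40],[140,-70,-130,42,40],[160,-80,-130,49,40]]';python3 - <<'E'
from h import *
plan((400,-7,180,-5))
E
```

```text
t: 7.67
eef_pos: [408.2, -55.8, 186.2]
tcp_rot: [-3.141, 0.0, 0.714]
ft_force: [1.2, 0.5, -1.2]
opening: 0.588
grip_force: 30.0
now 7.6667 [408.2 -55.8 186.2] 40.9 F [ 1.2  0.5 -1.2] op 55.9 j [-0.3   0.26  2.11  0.    0.77  0.56]
[25.8, -42.3, 6.2] 45.9
```

```bash
python3 -m crank '[[4,-6,0,7,40],[8,-12,0,14,40],[12,-18,0,21,40],[16,-24,0,28,40],[20,-30,0,35,40],[24,-36,0,42,40],[26,-42,0,46,40],[26,-42,0,46,40],[26,-42,0,46,40]]';python3 - <<'E'
from h import *
snap('wrist','w3');plan()
E
```

```text
t: 8.42
eef_pos: [401.8, -8.7, 186.2]
tcp_rot: [3.141, -0.0, -0.08]
ft_force: [0.9, -0.3, -2.1]
opening: 0.582
grip_force: 30.0
now 8.4667 [401.9  -8.9 186.2] -4.6 F [-0.3  0.1 -1.6] op 55.9 j [-0.19  0.25  2.13 -0.    0.76  1.46]
```

View pics/w3.png

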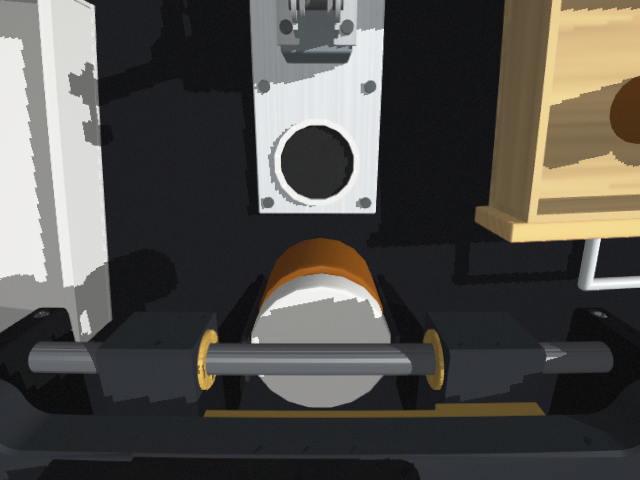

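The wrist view has the nest rim centred at about (317,162), with the jar held well and upright. The tote wall is at left.

Run:
```python
from h import *
c=load('w3');print(px2w(c,[(316.7,161.7)],18).round(1), px2w(c,[(317.5,162)],15).round(1))
print(px2w(c,[(259,212),(376,212),(385,0),(250,0)],12).round(1))
plan((457,-13,80,-5),(457,-13,40,-5))
```

```text
[[459.3  -9.2  18. ]] [[458.8  -9.8  15. ]]
[[417.1  48.6  12. ]
 [408.4 -60.6  12. ]
 [582.5 -74.4  12. ]
 [591.2  33.9  12. ]]
now 8.4667 [401.9  -8.9 186.2] -4.6 F [-0.3  0.1 -1.6] op 55.9 j [-0.19  0.25  2.13 -0.    0.76  1.46]
[55.2, -0.3, 106.2] 0.4
[55.2, -0.3, 146.2] 0.4
```

Run:
```python
from h import *
print(load('w3')['pose'].round(2), env.tips_ahead)
```

```text
[[-8.0000e-02 -9.5000e-01 -2.9000e-01  4.8521e+02]
 [-1.0000e+00  8.0000e-02  2.0000e-02 -1.4430e+01]
 [-0.0000e+00  2.9000e-01 -9.6000e-01  3.3702e+02]
 [ 0.0000e+00  0.0000e+00  0.0000e+00  1.0000e+00]] 19.0
```

The wrist camera sits 83 mm ahead along tool x, so it would come near the upright clamp arm. I'll turn half round so it stays on the robot side.

```bash
for i in 1 2; do python3 -m crank '[[0,0,0,-7,40],[0,0,0,-14,40],[0,0,0,-21,40],[0,0,0,-28,40],[0,0,0,-35,40],[0,0,0,-42,40],[0,0,0,-49,40],[0,0,0,-56,40],[0,0,0,-63,40],[0,0,0,-70,40]]' >/dev/null; done; python3 -m crank '[[0,0,0,-7,40],[0,0,0,-14,40],[0,0,0,-21,40],[0,0,0,-28,40],[0,0,0,-35,40],[0,0,0,-40,40],[0,0,0,-40,40],[0,0,0,-40,40]]'
python3 - <<'E'
from h import *
plan((458,-11,80,175),(458,-11,42,175))
E
```

```text
t: 10.8
eef_pos: [401.9, -9.1, 186.1]
tcp_rot: [-3.141, 0.0, 3.057]
ft_force: [1.0, -0.6, -0.8]
opening: 0.585
grip_force: 30.0
now 10.8 [401.9  -9.1 186.1] 175.1 F [ 1.  -0.6 -0.8] op 55.6 j [-0.19  0.25  2.13 -0.    0.76 -1.67]
[-56.0, 2.8, 106.1] 0.1
[-56.0, 2.8, 144.1] 0.1
```

```bash
python3 -m crank '[[-25,1,10,0,40],[-50,3,40,0,40],[-56,3,75,0,40],[-56,3,105,0,40],[-56,3,125,0,40],[-56,3,125,0,40]]'
python3 - <<'E'
from h import *
plan((458,-11,42,175),(458,-11,40,175))
snap('scene','s4'); g=cv2.imread('pics/s4.png')[200:320,230:390]; cv2.imwrite('pics/s4c.png',cv2.resize(g,(800,600),interpolation=cv2.INTER_CUBIC))
E
```

```text
t: 11.3
eef_pos: [456.5, -10.4, 57.9]
tcp_rot: [3.141, -0.006, 3.056]
ft_force: [-1.3, 0.3, -1.9]
opening: 0.585
grip_force: 30.0
now 11.3 [456.5 -10.4  57.9] 175.1 F [-1.3  0.3 -1.9] op 55.7 j [-0.17  0.55  2.12 -0.    0.47 -1.65]
[-1.5, -0.5, 15.9] 0.1
[-1.5, -0.5, 17.9] 0.1
```

```bash
python3 -m crank '[[0,0,7,0,40],[0,0,13,0,40],[0,0,14,0,40],[0,0,15,0,40],[0,0,15,0,40]]'
```

```text
t: 11.77
eef_pos: [458.1, -10.4, 46.6]
tcp_rot: [-3.141, 0.001, 3.059]
ft_force: [0.3, 0.1, -1.3]
opening: 0.585
grip_force: 30.0
```

```bash
python3 -m crank '[[0,0,3,0,40],[0,0,5,0,40],[0,0,6,0,40],[0,0,6,0,40]]'
```

```text
t: 12.1
eef_pos: [457.9, -10.4, 40.0]
tcp_rot: [-3.142, -0.0, 3.059]
ft_force: [-0.1, -0.4, -1.4]
opening: 0.585
grip_force: 30.0
```

```bash
python3 -m crank '[[0,0,1,0,40],[0,0,1.5,0,40],[0,0,1.5,0,75],[0,0,1.5,0,80],[0,0,1.5,0,80],[0,0,1.5,0,80],[0,0,-30,0,80],[0,0,-65,0,80],[0,0,-100,0,80],[0,0,-130,0,80]]'
python3 - <<'E'
from h import *
print(press(255,32,190))
plan((*press(255,32,190),85),(*press(255,32,105),85))
snap('scene','s5'); g=cv2.imread('pics/s5.png')[200:320,230:390]; cv2.imwrite('pics/s5c.png',cv2.resize(g,(800,600),interpolation=cv2.INTER_CUBIC))
E
```

```text
t: 12.93
eef_pos: [457.7, -10.4, 172.0]
tcp_rot: [-3.141, 0.0, 3.059]
ft_force: [-0.1, 0.4, 0.3]
opening: 0.845
grip_force: 0.0
[713.8256439   -2.53487271 190.        ]
now 12.9333 [457.7 -10.4 172. ] 175.2 F [-0.1  0.4  0.3] op 80.3 j [-0.17  0.34  2.03 -0.    0.77 -1.65]
[-254.6, 29.0, -18.0] 90.2
[-254.6, 29.0, 67.0] 90.2
```

View pics/s5c.png

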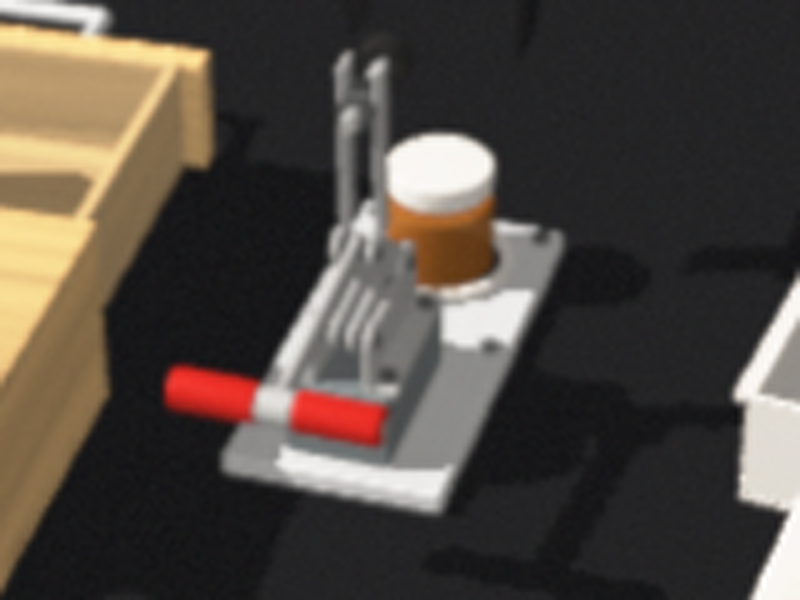

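The jar stands upright in the nest with its lid raised, and the clamp is open. Next I go up and over to the left red grip.

```bash
sed -i 's/NEST=np.array.*/NEST=np.array([458.,-10.5]);PY=-0.086/' h.py
python3 -m crank '[[0,0,-35,0,60],[0,0,-70,0,60],[-10,2,-90,7,50],[-40,4,-90,14,40],[-75,8,-90,21,40],[-110,12,-90,28,40],[-145,16,-90,35,40],[-180,20,-90,42,40],[-215,25,-90,49,40],[-245,28,-85,56,40]]'
python3 - <<'E'
from h import *
plan((*press(255,32,180),85.1),(*press(255,32,105),85.1))
E
```

```text
t: 13.82
eef_pos: [706.5, -2.5, 254.9]
tcp_rot: [3.141, 0.0, 2.075]
ft_force: [-0.4, -0.2, 0.2]
opening: 0.42
grip_force: 0.0
now 13.8167 [706.5  -2.5 254.9] 118.9 F [-0.4 -0.2  0.2] op 39.9 j [-0.1   0.59  1.31  0.    1.24 -0.6 ]
[-2.2, 8.2, 74.9] 33.8
[-2.2, 8.2, 149.9] 33.8
```

```bash
python3 -m crank '[[0,2,0,7,50],[-1,4,10,14,50],[-2,6,30,21,50],[-2,8,50,28,50],[-2,8,60,34,50],[-2,8,60,34,50],[-2,8,60,34,50]]'
python3 - <<'E'
from h import *
plan((*press(255,32,105),85.1))
c=snap('wrist','w6')
print(w2px(c,[press(255,32,105),press(255,50,105),press(255,-50,105)]).round())
E
```

```text
t: 14.4
eef_pos: [712.2, -0.6, 194.4]
tcp_rot: [-3.14, 0.0, 1.491]
ft_force: [1.1, -0.2, -0.0]
opening: 0.527
grip_force: 0.0
now 14.4 [ 7.122e+02 -6.000e-01  1.944e+02] 85.4 F [ 1.1 -0.2 -0. ] op 50.1 j [-0.09  0.65  1.36 -0.    1.13 -0.01]
[0.3, 2.6, 89.4] 0.3
[[323. 252.]
 [323. 228.]
 [322. 351.]]
```

View pics/w6.png

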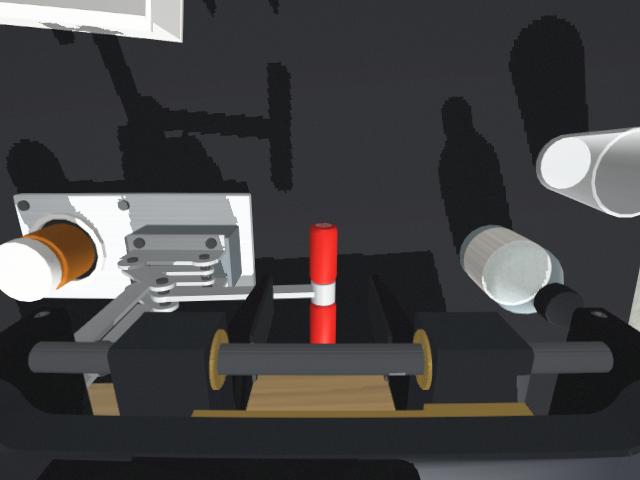

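The bar sits exactly where predicted, at column 323 with its end at row 226. I'll descend and grip.

```bash
python3 -m crank '[[0,2,35,0,50],[0,2,65,0,50],[0,2,85,0,50],[0,2,88,0,50],[0,2,88,0,0],[0,2,88,0,0],[0,2,88,0,0],[0,2,88,0,0],[0,2,88,0,0],[0,2,88,0,0]]';  python3 - <<'E'
from h import *
plan()
P=[(246,138),(229,170),(204,198),(173,219),(135,233),(90,237),(70,235),(53,232)]
plan(*[(*press(x,32,z),85.1) for x,z in P])
E
```

```text
t: 15.28
eef_pos: [714.0, -0.7, 107.9]
tcp_rot: [-3.141, 0.0, 1.488]
ft_force: [-5.9, 0.2, 3.0]
opening: 0.202
grip_force: 30.0
now 15.2833 [ 7.140e+02 -7.000e-01  1.079e+02] 85.3 F [-5.9  0.2  3. ] op 19.2 j [-0.09  0.74  1.43 -0.    0.97 -0.01]
now 15.2833 [ 7.140e+02 -7.000e-01  1.079e+02] 85.3 F [-5.9  0.2  3. ] op 19.2 j [-0.09  0.74  1.43 -0.    0.97 -0.01]
[0.3, -8.3, -30.1] 0.2
[0.4, -25.3, -62.1] 0.2
[0.5, -50.2, -90.1] 0.2
[0.6, -81.2, -111.1] 0.2
[0.7, -119.2, -125.1] 0.2
[0.9, -164.2, -129.1] 0.2
[0.9, -184.2, -127.1] 0.2
[1.0, -201.2, -124.1] 0.2
```

```bash
python3 -m crank '[[0,-4,-17,0,0],[0,-9,-33,0,0],[0,-17,-50,0,0],[0,-26,-65,0,0],[0,-38,-80,0,0],[0,-51,-93,0,0],[0,-66,-105,0,0],[0,-82,-114,0,0],[0,-101,-122,0,0],[0,-101,-122,0,0]]';  python3 - <<'E'
from h import *
P=[(154,227),(135,233),(112,236.5),(90,237),(70,235),(53,232)]
plan(*[(*press(x,32,z+3),85.1) for x,z in P])
E
```

```text
t: 16.12
eef_pos: [614.7, 7.6, 235.2]
tcp_rot: [3.129, 0.0, 1.488]
ft_force: [7.4, 0.8, 20.4]
opening: 0.201
grip_force: 30.0
now 16.1167 [614.7   7.6 235.2] 85.3 F [ 7.4  0.8 20.4] op 19.1 j [-0.1   0.47  1.59 -0.    1.07 -0.01]
[0.5, -0.6, 5.2] 0.2
[0.6, -19.6, -0.8] 0.2
[0.7, -42.6, -4.3] 0.2
[0.7, -64.6, -4.8] 0.2
[0.8, -84.6, -2.8] 0.2
[0.9, -101.6, 0.2] 0.2
```

```bash
python3 -m crank '[[0,0,0,0,0],[0,0,0,0,0],[0,0,-3,0,0],[0,0,-3,0,0]]';  python3 - <<'E'
from h import *
plan(*[(*press(x,32,z+3),85.1) for x,z in [(154,227)]])
snap('scene','s7'); g=cv2.imread('pics/s7.png')[170:320,220:420]; cv2.imwrite('pics/s7c.png',cv2.resize(g,(800,600),interpolation=cv2.INTER_CUBIC))
E
```

```text
t: 16.45
eef_pos: [615.3, 7.5, 235.1]
tcp_rot: [3.134, -0.0, 1.488]
ft_force: [5.1, -0.1, 11.9]
opening: 0.201
grip_force: 30.0
now 16.45 [615.3   7.5 235.1] 85.3 F [ 5.1 -0.1 11.9] op 19.1 j [-0.1   0.47  1.59  0.    1.07 -0.01]
[0.6, -1.1, 5.1] 0.2
```

View pics/s7c.png

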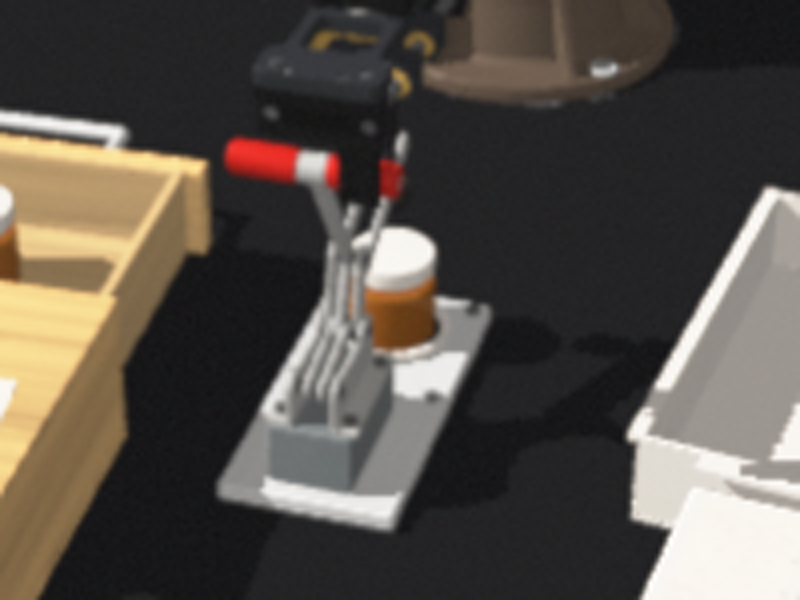

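```bash
python3 -m crank '[[0,-10,-4,0,0],[0,-20,-7,0,0],[0,-31,-9,0,0],[0,-43,-11,0,0],[0,-54,-12,0,0],[0,-65,-12,0,0],[0,-75,-11,0,0],[0,-85,-10,0,0],[0,-85,-10,0,0]]';  python3 - <<'E'
from h import *
plan(*[(*press(x,32,z+3),85.1) for x,z in [(70,235),(53,232)]])
E
```

```text
t: 17.25
eef_pos: [528.9, 14.9, 243.8]
tcp_rot: [3.136, -0.0, 1.488]
ft_force: [5.7, 1.7, 9.1]
opening: 0.203
grip_force: 30.0
now 17.25 [528.9  14.9 243.8] 85.3 F [5.7 1.7 9.1] op 19.3 j [-0.1   0.34  1.78  0.    1.01 -0.01]
[0.6, 1.6, 5.8] 0.2
[0.6, -15.4, 8.8] 0.2
```

```bash
python3 -m crank '[[0,-5,1,0,0],[0,-10,3,0,0],[0,-16,4,0,0],[0,-20,4,0,0],[0,-23,4,0,0],[0,-23,4,0,0]]';  python3 - <<'E'
from h import *
plan(*[(*press(x,32,z+3),85.1) for x,z in [(53,232)]])
snap('scene','s8'); g=cv2.imread('pics/s8.png')[170:320,220:420]; cv2.imwrite('pics/s8c.png',cv2.resize(g,(800,600),interpolation=cv2.INTER_CUBIC))
E
```

```text
t: 17.75
eef_pos: [511.0, 16.3, 239.3]
tcp_rot: [3.127, -0.001, 1.488]
ft_force: [32.6, 0.7, -11.0]
opening: 0.199
grip_force: 30.0
now 17.75 [511.   16.3 239.3] 85.2 F [ 32.6   0.7 -11. ] op 18.9 j [-0.1   0.32  1.83  0.    0.97 -0.02]
[0.8, 2.5, 4.3] 0.1
```

View pics/s8c.png

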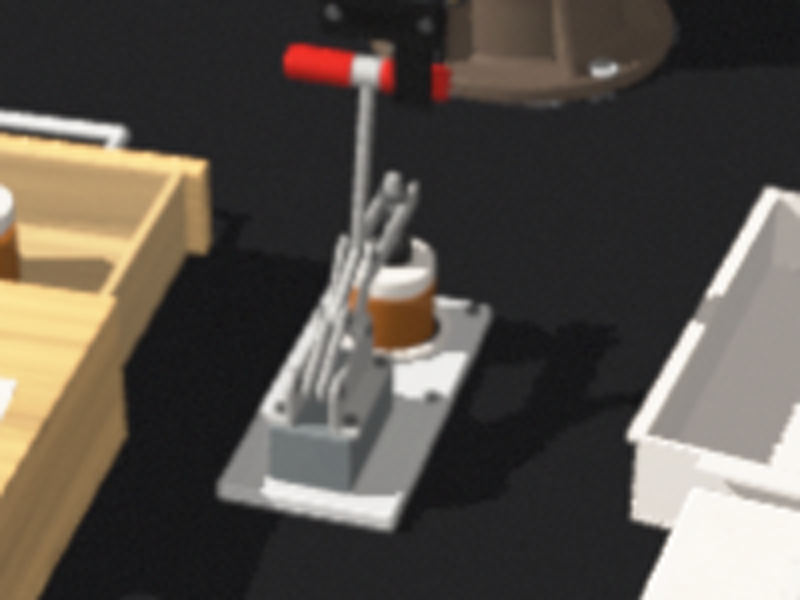

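The clamp is past centre against its stop (32 N on the tool), with the stalk vertical and the pad on the lid. Now I swing it back.

```bash
python3 -m crank '[[0,8,0,0,0],[0,20,-3,0,0],[0,30,-4,0,0],[0,40,-5,0,0],[0,51,-5,0,0],[0,62,-4,0,0],[0,74,-3,0,0],[0,86,-1,0,0],[0,95,2,0,0],[0,104,5,0,0]]';python3 -m crank '[[0,10,4,0,0],[0,20,9,0,0],[0,35,18,0,0],[0,50,29,0,0],[0,63,42,0,0],[0,74,57,0,0],[0,83,73,0,0],[0,91,89,0,0],[0,96,106,0,0],[0,99,122,0,0]]';  python3 - <<'E'
from h import *
plan(*[(*press(x,32,z+3),85.1) for x,z in [(255,105)]])
E
```

```text
t: 18.63
eef_pos: [610.1, 7.6, 232.6]
tcp_rot: [-3.141, 0.001, 1.488]
ft_force: [-4.0, -1.7, 1.9]
opening: 0.202
grip_force: 30.0
t: 19.47
eef_pos: [712.1, -0.8, 110.9]
tcp_rot: [3.133, 0.0, 1.488]
ft_force: [13.7, -2.6, 4.7]
opening: 0.204
grip_force: 30.0
now 19.4667 [712.1  -0.8 110.9] 85.2 F [13.7 -2.6  4.7] op 19.4 j [-0.09  0.73  1.44  0.    0.96 -0.01]
[0.5, 2.6, 2.9] 0.1
```

```bash
python3 -m crank '[[0,2,3,0,0],[0,3,6,0,0],[0,3,6,0,0],[0,3,4,0,50],[0,3,4,0,50],[0,3,4,0,50],[0,3,4,0,50],[0,3,-30,0,50],[0,3,-70,0,60],[0,3,-110,0,80]]';  python3 - <<'E'
from h import *
snap('scene','s9'); g=cv2.imread('pics/s9.png')[170:320,220:420]; cv2.imwrite('pics/s9c.png',cv2.resize(g,(800,600),interpolation=cv2.INTER_CUBIC))
plan((*NEST,260,175),(*NEST,40,175))
E
```

```text
t: 20.3
eef_pos: [710.9, -0.3, 221.6]
tcp_rot: [-3.14, -0.0, 1.488]
ft_force: [0.6, 0.3, 0.4]
opening: 0.613
grip_force: 0.0
now 20.35 [ 7.134e+02 -5.000e-01  2.314e+02] 85.3 F [0.2 0.2 6.6] op 62.0 j [-0.09  0.62  1.32  0.    1.19 -0.01]
[-31.1, -253.7, -28.6] -89.7
[-31.1, -253.7, 191.4] -89.7
```

View pics/s9c.png

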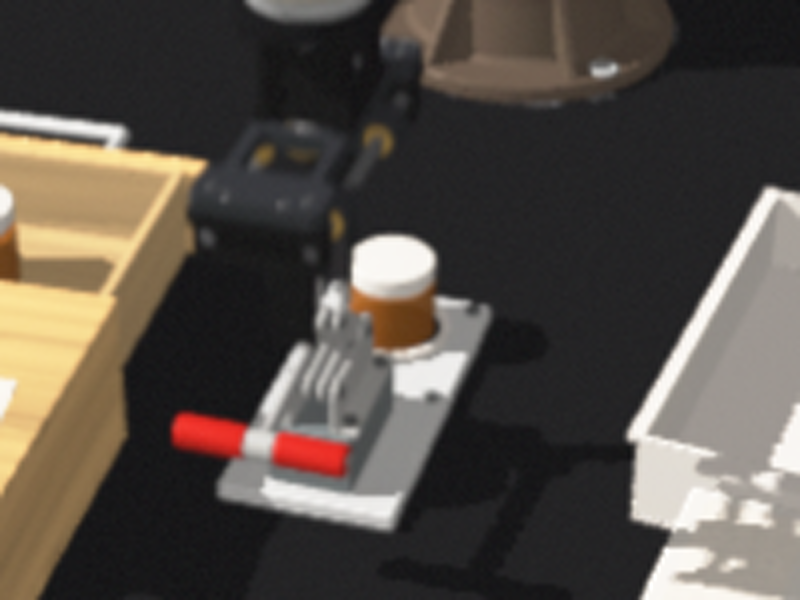

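The clamp is back open, its handle low and its arm upright, and the jar in the nest looks lower. I'll check the lid numerically and go back for the jar.

```bash
python3 -m crank '[[0,0,-25,-5,80],[-2,-15,-30,-12,80],[-5,-40,-30,-19,80],[-8,-70,-30,-26,80],[-12,-100,-30,-33,80],[-16,-130,-30,-40,80],[-20,-160,-30,-47,80],[-23,-190,-30,-54,80],[-27,-220,-30,-61,80],[-31,-254,-30,-68,80]]' >/dev/null
python3 - <<'E'
from h import *
for f in('s5','s9'):
    g=cv2.imread(f'pics/{f}.png').astype(int); c=load(f)
    u,v=w2px(c,[[*NEST,50]])[0].round().astype(int); print(f,u,v)
    for r in range(v-22,v+22): pass
    print([(r,*g[r,u]) for r in range(v-24,v+20,1)][::1][:44] if 0 else [(r,int(g[r,u,0]),int(g[r,u,2])) for r in range(v-22,v+16)])
plan((*NEST,150,175),(*NEST,40,175))
E
```

```text
s5 318 240
[(218, 38, 35), (219, 36, 35), (220, 39, 39), (221, 36, 34), (222, 36, 36), (223, 38, 36), (224, 36, 36), (225, 39, 40), (226, 96, 102), (227, 211, 224), (228, 240, 247), (229, 242, 249), (230, 242, 248), (231, 243, 249), (232, 242, 249), (233, 243, 249), (234, 243, 249), (235, 243, 249), (236, 242, 249), (237, 241, 248), (238, 223, 234), (239, 185, 200), (240, 165, 178), (241, 158, 175), (242, 122, 167), (243, 70, 166), (244, 43, 170), (245, 35, 146), (246, 28, 118), (247, 23, 112), (248, 23, 110), (249, 23, 109), (250, 25, 110), (251, 24, 108), (252, 23, 108), (253, 23, 107), (254, 22, 106), (255, 24, 108)]
s9 318 240
[(218, 36, 35), (219, 36, 35), (220, 39, 37), (221, 37, 37), (222, 36, 36), (223, 36, 34), (224, 35, 34), (225, 37, 37), (226, 37, 36), (227, 41, 41), (228, 97, 104), (229, 212, 225), (230, 240, 248), (231, 242, 249), (232, 243, 249), (233, 242, 249), (234, 243, 249), (235, 243, 249), (236, 243, 249), (237, 243, 249), (238, 243, 249), (239, 242, 249), (240, 222, 234), (241, 185, 200), (242, 167, 180), (243, 159, 175), (244, 119, 168), (245, 61, 140), (246, 28, 116), (247, 25, 112), (248, 23, 110), (249, 23, 110), (250, 25, 109), (251, 24, 109), (252, 24, 108), (253, 24, 108), (254, 23, 107), (255, 25, 107)]
now 21.1833 [454.4 -10.3 250.9] 153.6 F [ 0.2 -0.3  0.8] op 80.0 j [-0.17  0.23  1.93  0.    0.98 -1.28]
[-3.3, 1.4, 100.9] -21.4
[-3.3, 1.4, 210.9] -21.4
```

The lid top dropped 2.0 px, against 1.95 px expected for 6 mm, so the lid is home. Descending to pick.

```bash
python3 -m crank '[[-3,1,15,-7,80],[-3,1,45,-14,80],[-3,1,85,-21,80],[-3,1,120,-21.4,80],[-3,1,155,-21.4,80],[-3,1,185,-21.4,80],[-3,1,205,-21.4,80],[-3,1,211,-21.4,80],[-3,1,211,-21.4,80],[-3,1,211,-21.4,80]]'; python3 -m crank '[[0,0,0,0,40],[0,0,0,0,40],[0,0,0,0,40],[0,0,0,0,40],[0,0,0,0,40],[0,0,0,0,40],[0,0,0,0,40]]'
python3 - <<'E'
from h import *
T=np.array([472,280]);a=-0.204
for dx in(-85,0,85): print((T+dx*np.array([np.cos(a),np.sin(a)])).round())
p=(T+85*np.array([np.cos(a),np.sin(a)]))
plan((*NEST,150,175),(*p,150,168),(*p,34,168))
E
```

```text
t: 22.02
eef_pos: [459.1, -10.9, 40.7]
tcp_rot: [-3.141, 0.0, 3.048]
ft_force: [0.7, -0.5, 0.2]
opening: 0.84
grip_force: 0.0
t: 22.6
eef_pos: [459.0, -10.9, 40.7]
tcp_rot: [-3.141, 0.001, 3.048]
ft_force: [-1.6, 0.3, 8.4]
opening: 0.585
grip_force: 30.0
[389. 297.]
[472. 280.]
[555. 263.]
now 22.6 [459.  -10.9  40.7] 174.6 F [-1.6  0.3  8.4] op 55.6 j [-0.17  0.59  2.13 -0.    0.42 -1.65]
[1.1, 0.3, -109.3] -0.4
[-70.3, 281.5, -109.3] 6.6
[-70.3, 281.5, 6.7] 6.6
```

```bash
python3 -m crank '[[0,0,-35,0,40],[0,0,-70,0,40],[0,20,-100,0,40],[-5,55,-105,2,40],[-15,90,-105,4,40],[-25,125,-105,6.6,40],[-35,160,-105,6.6,40],[-45,195,-105,6.6,40],[-55,230,-105,6.6,40],[-65,260,-105,6.6,40]]'>/dev/null; python3 -m crank '[[-6,16,0,0,40],[-8,25,20,0,40],[-8,25,50,0,40],[-8,25,80,0,40],[-8,25,98,0,40],[-8,25,102,0,40],[-8,25,102,0,40]]'
python3 - <<'E'
from h import *
plan((555,263,33,168))
E
```

```text
t: 24.02
eef_pos: [560.2, 264.5, 42.0]
tcp_rot: [-3.14, -0.002, 2.933]
ft_force: [0.4, 0.2, -1.0]
opening: 0.584
grip_force: 30.0
now 24.0167 [560.2 264.5  42. ] 168.0 F [ 0.4  0.2 -1. ] op 55.5 j [ 0.33  0.72  1.73 -0.    0.7  -1.03]
[4.8, -2.5, 9.0] 0.0
```

```bash
python3 -m crank '[[2,0,4,0,40],[3,0,7,0,40],[3,0,8,0,40],[3,0,8.5,0,40],[3,0,8.5,0,40]]'
```

```text
t: 24.43
eef_pos: [558.0, 265.4, 35.1]
tcp_rot: [3.141, 0.001, 2.933]
ft_force: [-0.5, -0.1, -0.6]
opening: 0.581
grip_force: 30.0
```

```bash
python3 -m crank '[[0,0,1,0,40],[0,0,2,0,40],[0,0,2,0,40]]'; python3 -m crank '[[0,0,0,0,75],[0,0,0,0,80],[0,0,0,0,80],[0,0,0,0,80],[0,0,-30,0,80],[0,0,-65,0,80],[0,0,-100,0,80],[0,0,-140,0,95],[0,0,-160,0,95]]'
python3 - <<'E'
from h import *
snap('top','top3'); lids('top3')
lids('top3',60,(125,250,195,365))
snap('wrist','w10')
plan((482,-285,210,90),(482,-285,57,90))
E
```

```text
t: 24.68
eef_pos: [557.9, 265.4, 32.8]
tcp_rot: [3.141, 0.0, 2.933]
ft_force: [-0.9, 0.2, 0.7]
opening: 0.584
grip_force: 30.0
t: 25.43
eef_pos: [558.6, 265.7, 197.1]
tcp_rot: [3.139, 0.004, 2.933]
ft_force: [0.5, -0.5, 0.4]
opening: 0.933
grip_force: 0.0
[464.5 280.7] (464.3, 280.8, 13.6) 567 [ 483.2 -286.5   90. ]
[500.5 282.8] (500.5, 282.6, 13.6) 576 [ 480.8 -359.7   90. ]
[212.4 280.8] (197.5, 279.5, 83.2) 5322 [475.4 257.2  60. ]
now 25.5333 [559.  265.9 196.7] 168.1 F [-0.2  0.3 -0.7] op 93.5 j [ 0.34  0.52  1.62 -0.    1.   -1.02]
[-38.7, -554.9, -13.3] 78.1
[-38.7, -554.9, 139.7] 78.1
```

```bash
python3 -m crank '[[0,-15,-30,6,95],[0,-50,-55,12,95],[0,-90,-60,18,95],[-2,-130,-60,24,95],[-4,-170,-60,31,95],[-8,-210,-60,38,95],[-12,-250,-60,45,95],[-16,-290,-60,52,95],[-20,-330,-60,59,95],[-25,-370,-60,66,95]]'>/dev/null;  python3 - <<'E'
from h import *
plan((482,-285.5,210,90),(482,-285.5,57,90))
E
```

```text
now 26.3667 [ 504.6 -103.5  251.7] 101.7 F [ 1.   0.1 -0.2] op 94.6 j [-0.33  0.32  1.8  -0.    1.03 -0.53]
[-173.6, -59.1, 41.7] 11.7
[-173.6, -59.1, 194.7] 11.7
```

```bash
python3 -m crank '[[-35,-12,10,6,95],[-75,-25,20,12,95],[-110,-37,35,12,95],[-145,-49,50,12,95],[-172,-59,70,12,95],[-172,-59,80,12,95],[-172,-59,80,12,95]]';  python3 - <<'E'
from h import *
plan((482,-285.5,57,90)); c=snap('wrist','w11'); print(w2px(c,[[482,-285.5,90],[480,-358.5,90]])); g=cv2.imread('pics/w11.png'); h=cv2.cvtColor(g,cv2.COLOR_BGR2HSV)
E
```

```text
t: 26.95
eef_pos: [482.3, -282.8, 169.3]
tcp_rot: [-3.137, -0.003, 1.569]
ft_force: [-0.5, 0.3, -0.4]
opening: 0.999
grip_force: 0.0
now 26.95 [ 482.3 -282.8  169.3] 89.9 F [-0.5  0.3 -0.4] op 95.0 j [-0.65  0.48  1.79 -0.    0.88 -0.65]
[-2.7, -0.3, 112.3] -0.1
[[318.90008472 261.37980139]
 [316.52025652 352.46655661]]
```

```bash
python3 -m crank '[[-1,0,30,0,95],[-2,0,65,0,95],[-2,0,100,0,95],[-2,0,112,0,95],[-2,0,113,0,95],[-2,0,113,0,95],[-2,0,113,0,40],[-2,0,113,0,40],[-2,0,113,0,40],[-2,0,113,0,40]]'; python3 -m crank '[[0,0,0,0,40],[0,0,0,0,40],[0,0,0,0,40],[0,0,0,0,40],[0,0,0,0,40],[0,0,0,0,40]]'
python3 - <<'E'
from h import *
plan((400,-15,200,175),(*NEST,200,175),(*NEST,40,175))
E
```

```text
t: 27.83
eef_pos: [484.2, -284.5, 60.7]
tcp_rot: [3.14, 0.001, 1.572]
ft_force: [-0.3, 0.4, 0.6]
opening: 0.774
grip_force: 0.0
t: 28.33
eef_pos: [483.9, -284.4, 59.8]
tcp_rot: [3.141, 0.0, 1.572]
ft_force: [-0.6, 0.6, 5.4]
opening: 0.582
grip_force: 30.0
now 28.3333 [ 483.9 -284.4   59.8] 90.0 F [-0.6  0.6  5.4] op 55.3 j [-0.65  0.64  1.87 -0.    0.64 -0.65]
[269.5, -83.6, -140.2] -85.0
[273.9, -25.6, -140.2] -85.0
[273.9, -25.6, 19.8] -85.0
```

```bash
python3 -m crank '[[0,0,-35,0,40],[0,0,-70,0,40],[0,0,-105,0,40],[20,-5,-140,-7,40],[55,-20,-145,-14,40],[90,-35,-145,-21,40],[125,-45,-145,-28,40],[160,-50,-145,-35,40],[195,-50,-145,-42,40],[225,-45,-145,-49,40]]'>/dev/null
python3 - <<'E'
from h import *
plan((*NEST,200,175),(*NEST,60,175))
E
```

```text
now 29.1667 [437.3 -57.4 204.6] 139.4 F [ 0.8 -0.4 -0.7] op 55.8 j [-0.28  0.27  2.02  0.    0.85 -1.14]
[14.8, 49.1, 4.6] -35.6
[14.8, 49.1, 144.6] -35.6
```

```bash
python3 -m crank '[[5,15,0,-7,40],[10,30,0,-14,40],[14,45,0,-21,40],[15,49,10,-28,40],[15,49,40,-35,40],[15,49,75,-35.6,40],[15,49,105,-35.6,40],[15,49,125,-35.6,40],[15,49,130,-35.6,40],[15,49,130,-35.6,40]]'
python3 - <<'E'
from h import *
plan((*NEST,60,175),(*NEST,44,175))
E
```

```text
t: 30.0
eef_pos: [458.9, -12.5, 73.5]
tcp_rot: [3.141, -0.003, 3.048]
ft_force: [0.4, 1.7, -1.4]
opening: 0.586
grip_force: 30.0
now 30.0 [458.9 -12.5  73.5] 174.6 F [ 0.4  1.7 -1.4] op 55.8 j [-0.17  0.52  2.11 -0.    0.51 -1.65]
[1.1, 1.9, 13.5] -0.4
[1.1, 1.9, 29.5] -0.4
```

```bash
python3 -m crank '[[1,2,8,0,40],[2,2,16,0,40],[2,2,22,0,40],[2,2,24,0,40],[2,2,26,0,40],[2,2,28,0,40],[2,2,29,0,40],[2,2,29,0,40]]'
```

```text
t: 30.67
eef_pos: [457.7, -10.4, 45.6]
tcp_rot: [-3.142, 0.0, 3.048]
ft_force: [-0.3, -0.4, -2.0]
opening: 0.586
grip_force: 30.0
```

```bash
python3 -m crank '[[0,0,1.5,0,40],[0,0,2.5,0,40],[0,0,2.5,0,40],[0,0,2.5,0,75],[0,0,2.5,0,80],[0,0,2.5,0,80],[0,0,-30,0,80],[0,0,-65,0,80],[0,0,-105,0,80],[0,0,-145,0,80]]'; python3 -m crank '[[0,0,-35,0,60],[0,0,-65,0,60],[-10,2,-75,7,50],[-40,4,-75,14,40],[-75,8,-75,21,40],[-110,12,-75,28,40],[-145,16,-75,35,40],[-180,20,-75,42,40],[-215,25,-75,49,40],[-245,28,-70,56,40]]'
python3 - <<'E'
from h import *
c=snap('scene','s12'); g=c['img']; print([(r,int(g[r,318,0])) for r in (225,226,227,228,229)])
plan((*press(255,32,180),85.1),(*press(255,32,105),85.1))
E
```

```text
t: 31.5
eef_pos: [457.1, -10.3, 192.1]
tcp_rot: [3.142, -0.001, 3.048]
ft_force: [2.2, 0.4, 0.0]
opening: 0.843
grip_force: 0.0
t: 32.33
eef_pos: [706.3, -5.0, 260.9]
tcp_rot: [3.141, 0.001, 2.065]
ft_force: [-0.4, -0.6, 0.2]
opening: 0.419
grip_force: 0.0
[(225, 36), (226, 67), (227, 166), (228, 229), (229, 241)]
now 32.3833 [709.4  -5.3 258.1] 117.7 F [-3.3 -0.4 -3.2] op 40.1 j [-0.1   0.6   1.3   0.    1.25 -0.58]
[1.7, 7.0, 78.1] 32.6
[1.7, 7.0, 153.1] 32.6
```

```bash
python3 -m crank '[[0,2,0,7,50],[0,3,10,14,50],[1,4,30,21,50],[1,5,60,28,50],[1,5,95,32.6,50],[1,5,125,32.6,50],[1,5,135,32.6,50],[1,5,135,32.6,50]]'
python3 - <<'E'
from h import *
plan((*press(255,32,106),85.1))
E
```

```text
t: 33.05
eef_pos: [706.9, -2.0, 122.8]
tcp_rot: [-3.137, -0.0, 1.503]
ft_force: [0.4, 0.5, -0.1]
opening: 0.526
grip_force: 0.0
now 33.05 [706.9  -2.  122.8] 86.1 F [ 0.4  0.5 -0.1] op 50.0 j [-0.1   0.72  1.44 -0.    0.99 -0.03]
[2.0, 7.8, 16.8] 1.0
```

```bash
python3 -m crank '[[1,4,8,0.5,50],[2,7,16,1,50],[2,7,16,1,50],[2,7,16,1,0],[2,7,16,1,0],[2,7,16,1,0],[2,7,16,1,0],[2,7,16,1,0],[2,7,16,1,0],[2,7,16,1,0]]'; python3 -m crank '[[0,0,0,0,0],[0,-4,-17,0,0],[0,-9,-33,0,0],[0,-17,-50,0,0],[0,-26,-66,0,0],[0,-38,-82,0,0],[0,-51,-96,0,0],[0,-66,-109,0,0],[0,-82,-119,0,0],[0,-101,-127,0,0]]'
python3 - <<'E'
from h import *
plan((*press(154,32,230),85.1))
E
```

```text
t: 33.88
eef_pos: [714.1, -0.4, 109.6]
tcp_rot: [-3.139, 0.0, 1.485]
ft_force: [-6.7, 0.3, 2.8]
opening: 0.206
grip_force: 30.0
t: 34.72
eef_pos: [616.4, 8.0, 240.5]
tcp_rot: [3.132, 0.0, 1.484]
ft_force: [7.1, 0.2, 7.6]
opening: 0.203
grip_force: 30.0
now 34.7167 [616.4   8.  240.5] 85.0 F [7.1 0.2 7.6] op 19.3 j [-0.09  0.47  1.58  0.    1.08 -0.01]
[-0.0, -2.2, 10.5] -0.1
```

```bash
python3 -m crank '[[0,-10,-3,0,0],[0,-20,-6,0,0],[0,-31,-8,0,0],[0,-43,-10,0,0],[0,-54,-11,0,0],[0,-65,-10,0,0],[0,-75,-9,0,0],[0,-85,-8,0,0],[0,-92,-7,0,0],[0,-98,-6,0,0]]'; python3 -m crank '[[0,-5,1,0,0],[0,-9,1,0,0],[0,-11,1,0,0],[0,-11,1,0,0]]'
```

```text
t: 35.55
eef_pos: [518.2, 16.7, 245.6]
tcp_rot: [3.133, -0.0, 1.484]
ft_force: [10.0, 0.0, 0.6]
opening: 0.203
grip_force: 30.0
t: 35.88
eef_pos: [511.5, 17.1, 243.8]
tcp_rot: [3.125, -0.0, 1.484]
ft_force: [31.1, 0.3, -12.5]
opening: 0.204
grip_force: 30.0
```

Same stop signature as before (x 511, 31 N), so it is locked. Swinging back open.

```bash
python3 -m crank '[[0,8,0,0,0],[0,20,-3,0,0],[0,30,-4,0,0],[0,40,-5,0,0],[0,51,-5,0,0],[0,62,-4,0,0],[0,74,-3,0,0],[0,86,-1,0,0],[0,95,2,0,0],[0,104,5,0,0]]';python3 -m crank '[[0,10,4,0,0],[0,20,9,0,0],[0,35,18,0,0],[0,50,29,0,0],[0,63,42,0,0],[0,74,57,0,0],[0,83,73,0,0],[0,91,89,0,0],[0,97,106,0,0],[0,101,122,0,0]]'; python3 -m crank '[[0,2,3,0,0],[0,3,6,0,0],[0,3,7,0,0],[0,3,4,0,50],[0,3,4,0,50],[0,3,4,0,50],[0,3,4,0,50],[0,3,-30,0,50],[0,3,-70,0,60],[0,3,-110,0,80]]';  python3 - <<'E'
from h import *
c=snap('scene','s13'); g=c['img']; print([(r,int(g[r,318,0])) for r in range(225,232)])
d=cv2.absdiff(g,cv2.imread('pics/s9.png')); d=d.max(2)[255:300,260:320]; print('bar diff',int((d>60).sum()))
plan((*NEST,260,175),(*NEST,40,175))
E
```

```text
t: 36.72
eef_pos: [610.3, 8.4, 236.7]
tcp_rot: [3.141, 0.0, 1.484]
ft_force: [-3.0, -0.9, 1.8]
opening: 0.203
grip_force: 30.0
t: 37.55
eef_pos: [712.4, -0.3, 113.6]
tcp_rot: [3.138, -0.0, 1.484]
ft_force: [3.6, -2.4, 2.9]
opening: 0.2
grip_force: 30.0
t: 38.38
eef_pos: [712.6, -0.2, 225.6]
tcp_rot: [-3.14, 0.0, 1.484]
ft_force: [0.4, 0.8, -0.4]
opening: 0.609
grip_force: 0.0
[(225, 39), (226, 38), (227, 36), (228, 69), (229, 171), (230, 232), (231, 242)]
bar diff 3
now 38.4333 [ 7.152e+02 -4.000e-01  2.354e+02] 85.1 F [0.6 0.5 5.9] op 62.1 j [-0.09  0.62  1.31  0.    1.2  -0.01]
[-32.3, -255.4, -24.6] -89.9
[-32.3, -255.4, 195.4] -89.9
```

The lid dropped 2 px again, and the clamp bar is in the same open place as before. Picking this jar from the nest.

```bash
python3 -m crank '[[0,0,-25,-5,80],[-2,-15,-28,-12,80],[-5,-40,-28,-19,80],[-8,-70,-28,-26,80],[-12,-100,-28,-33,80],[-16,-130,-28,-40,80],[-20,-160,-28,-47,80],[-23,-190,-28,-54,80],[-27,-220,-28,-61,80],[-31,-254,-28,-68,80]]' >/dev/null
python3 - <<'E'
from h import *
plan((*NEST,150,175),(*NEST,40,175))
E
```

```text
now 39.2667 [456.1  -9.3 252.7] 153.4 F [-0.4 -0.1 -0.4] op 80.0 j [-0.17  0.23  1.93 -0.    0.98 -1.27]
[-2.2, -0.3, 102.7] -21.6
[-2.2, -0.3, 212.7] -21.6
```

```bash
python3 -m crank '[[-2,0,15,-7,80],[-2,0,45,-14,80],[-2,0,85,-21,80],[-2,0,120,-21.6,80],[-2,0,155,-21.6,80],[-2,0,185,-21.6,80],[-2,0,205,-21.6,80],[-2,0,212,-21.6,80],[-2,0,212,-21.6,80],[-2,0,212,-21.6,80]]'; python3 -m crank '[[0,0,0,0,40],[0,0,0,0,40],[0,0,0,0,40],[0,0,0,0,40],[0,0,0,0,40],[0,0,0,0,40],[0,0,0,0,40]]'
python3 - <<'E'
from h import *
plan((472,280,150,168),(472,280,33,168))
E
```

```text
t: 40.1
eef_pos: [459.5, -10.2, 41.2]
tcp_rot: [-3.142, 0.0, 3.048]
ft_force: [-0.5, 0.7, 0.1]
opening: 0.844
grip_force: 0.0
t: 40.68
eef_pos: [459.5, -10.3, 41.2]
tcp_rot: [-3.141, 0.001, 3.048]
ft_force: [-1.8, 0.9, 8.1]
opening: 0.582
grip_force: 30.0
now 40.6833 [459.5 -10.3  41.2] 174.7 F [-1.8  0.9  8.1] op 55.3 j [-0.17  0.58  2.13 -0.    0.43 -1.64]
[14.6, 290.2, -108.8] 6.7
[14.6, 290.2, 8.2] 6.7
```

```bash
python3 -m crank '[[0,0,-35,0,40],[0,0,-70,0,40],[1,20,-100,0,40],[2,55,-105,2,40],[4,90,-105,4,40],[6,125,-105,6.7,40],[8,160,-105,6.7,40],[10,195,-105,6.7,40],[12,230,-105,6.7,40],[14,265,-105,6.7,40]]'>/dev/null; python3 -m crank '[[1,20,0,0,40],[1,25,20,0,40],[1,25,50,0,40],[1,25,80,0,40],[1,25,98,0,40],[1,25,102,0,40],[1,25,102,0,40]]'
python3 - <<'E'
from h import *
plan((472,280,33,168))
E
```

```text
t: 42.1
eef_pos: [473.7, 279.3, 42.7]
tcp_rot: [-3.14, -0.002, 2.931]
ft_force: [-0.4, -0.8, -1.6]
opening: 0.586
grip_force: 30.0
now 42.1 [473.7 279.3  42.7] 167.9 F [-0.4 -0.8 -1.6] op 55.7 j [ 0.41  0.65  1.91 -0.    0.58 -0.95]
[1.8, 0.3, 9.7] -0.1
```

```bash
python3 -m crank '[[0,0,4,0,40],[0,0,7,0,40],[0,0,9,0,40],[0,0,9.5,0,40],[0,0,9.5,0,40],[0,0,9.5,0,40]]';python3 -m crank '[[0,0,0,0,75],[0,0,0,0,80],[0,0,0,0,80],[0,0,0,0,80],[0,0,-30,0,80],[0,0,-65,0,80],[0,0,-100,0,80],[0,0,-140,0,95],[0,0,-180,0,95],[0,0,-220,0,95]]'
python3 - <<'E'
from h import *
snap('top','top4'); lids('top4'); lids('top4',roi=(295,365,255,330))
plan((480,-359,210,90),(480,-359,57,90))
E
```

```text
t: 42.6
eef_pos: [474.5, 279.6, 34.5]
tcp_rot: [3.141, 0.001, 2.931]
ft_force: [1.0, -0.3, -2.0]
opening: 0.587
grip_force: 30.0
t: 43.43
eef_pos: [473.8, 279.4, 256.2]
tcp_rot: [-3.142, 0.0, 2.931]
ft_force: [1.0, 0.0, 1.2]
opening: 0.981
grip_force: 0.0
[491.7 280.1] (491.7, 280.2, 13.7) 577 [ 485.4 -341.8   90. ]
[329.5 281.4] (328.5, 282.0, 38.6) 2087 [475.8 -14.   90. ]
now 43.4833 [476.  280.5 263.8] 168.0 F [ 0.1 -0.5  6.8] op 94.0 j [ 0.41  0.35  1.71 -0.    1.07 -0.95]
[-137.4, -624.5, 53.8] 78.0
[-137.4, -624.5, 206.8] 78.0
```

Jar C has been nudged to about (485,-342), so I'll go to its new position.

```bash
python3 -m crank '[[-5,-25,0,6,95],[-13,-60,0,12,95],[-22,-100,0,18,95],[-30,-140,0,24,95],[-40,-180,0,31,95],[-50,-220,0,38,95],[-58,-260,0,45,95],[-67,-300,0,52,95],[-76,-340,0,59,95],[-85,-380,0,66,95]]'>/dev/null;  python3 - <<'E'
from h import *
plan((484,-341,210,90),(484,-341,57,90))
E
```

```text
now 44.3167 [ 477.6 -111.8  254.1] 101.6 F [ 1.4  0.9 -0.2] op 94.8 j [-0.36  0.28  1.85 -0.    1.01 -0.57]
[-225.9, -39.8, 44.1] 11.6
[-225.9, -39.8, 197.1] 11.6
```

```bash
python3 -m crank '[[-35,-6,10,6,95],[-75,-13,20,12,95],[-115,-20,30,12,95],[-155,-28,40,12,95],[-195,-35,55,12,95],[-224,-40,70,12,95],[-224,-40,80,12,95],[-224,-40,80,12,95],[-224,-40,80,12,95]]';  python3 - <<'E'
from h import *
snap('top','top5'); snap('wrist','w14'); lids('top5'); plan((484,-341,57,90))
E
```

```text
t: 45.07
eef_pos: [484.9, -336.6, 173.6]
tcp_rot: [-3.14, -0.001, 1.57]
ft_force: [0.3, -0.0, 0.5]
opening: 1.001
grip_force: 0.0
[487.2 277.7] (490.0, 279.5, 13.1) 322 [ 486.7 -338.4   90. ]
now 45.1667 [ 485.6 -336.2  175. ] 90.0 F [-0.3 -0.8  1.2] op 94.9 j [-0.72  0.51  1.71  0.    0.92 -0.72]
[-4.8, -1.6, 118.0] 0.0
```

View pics/w14.png

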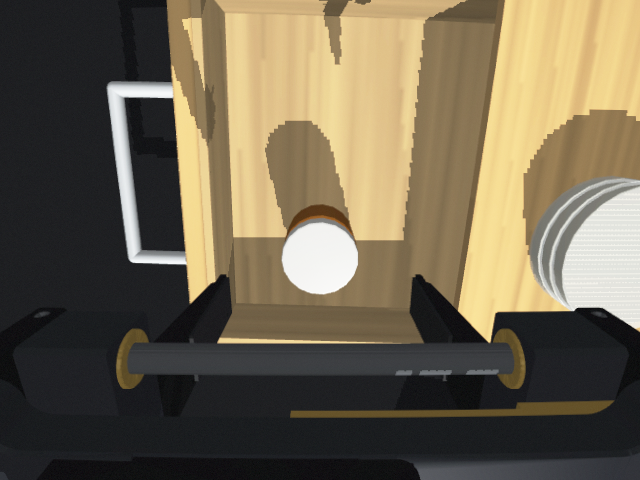

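The wrist view shows the last jar upright in the drawer with its lid at (320,257), centred between the fingers.

```bash
python3 - <<'E'
from h import *
print(px2w(load('w14'),[(320,257)],90))
E
python3 -m crank '[[-2,-1,30,0,95],[-4,-1,65,0,95],[-4,-1,100,0,95],[-4,-1,116,0,95],[-4,-1,118,0,95],[-4,-1,118,0,95]]'
```

```text
[[ 486.15864296 -337.89309871   90.        ]]
t: 45.67
eef_pos: [484.8, -340.5, 56.6]
tcp_rot: [-3.141, -0.0, 1.571]
ft_force: [0.3, 0.5, 0.6]
opening: 1.005
grip_force: 0.0
```

```bash
python3 -m crank '[[1,0,0,0,60],[1,0,0,0,40],[1,0,0,0,40],[1,0,0,0,40],[1,0,0,0,40],[1,0,0,0,40],[1,0,0,0,40],[1,0,0,0,40],[1,0,0,0,40],[1,0,0,0,40]]'; python3 -m crank '[[0,0,-35,0,40],[0,0,-70,0,40],[0,0,-105,0,40],[20,0,-140,-7,40],[55,-10,-145,-14,40],[90,-20,-145,-21,40],[130,-30,-145,-28,40],[170,-40,-145,-35,40],[210,-45,-145,-42,40],[250,-45,-145,-49,40]]';  python3 - <<'E'
from h import *
plan((*NEST,200,175),(*NEST,60,175))
E
```

```text
t: 46.5
eef_pos: [484.3, -340.3, 56.3]
tcp_rot: [3.141, 0.0, 1.57]
ft_force: [-1.5, 0.2, 3.9]
opening: 0.584
grip_force: 30.0
t: 47.33
eef_pos: [438.0, -88.5, 201.0]
tcp_rot: [-3.141, -0.001, 2.43]
ft_force: [1.0, 0.4, -0.7]
opening: 0.584
grip_force: 30.0
now 47.3333 [438.  -88.5 201. ] 139.2 F [ 1.   0.4 -0.7] op 55.5 j [-0.35  0.28  2.02 -0.    0.84 -1.21]
[35.7, 72.1, 1.0] -35.8
[35.7, 72.1, 141.0] -35.8
```

```bash
python3 -m crank '[[10,20,0,-7,40],[20,42,0,-14,40],[32,65,0,-21,40],[36,72,0,-28,40],[36,72,30,-35.6,40],[36,72,65,-35.6,40],[36,72,100,-35.6,40],[36,72,125,-35.6,40],[36,72,130,-35.6,40],[36,72,130,-35.6,40]]'
python3 - <<'E'
from h import *
plan((*NEST,60,175),(*NEST,42,175))
E
```

```text
t: 48.17
eef_pos: [459.0, -12.2, 69.9]
tcp_rot: [3.141, -0.004, 3.046]
ft_force: [-1.0, 0.3, -1.3]
opening: 0.582
grip_force: 30.0
now 48.1667 [459.  -12.2  69.9] 174.5 F [-1.   0.3 -1.3] op 55.3 j [-0.17  0.53  2.11 -0.    0.51 -1.65]
[1.1, 1.6, 9.9] -0.5
[1.1, 1.6, 27.9] -0.5
```

```bash
python3 -m crank '[[0,2,8,0,40],[0,2,16,0,40],[0,2,22,0,40],[0,2,25,0,40],[0,2,27,0,40],[0,2,28,0,40],[0,2,28,0,40]]'; python3 -m crank '[[0,0,1.5,0,40],[0,0,1.5,0,40],[0,0,1.5,0,40]]'
```

```text
t: 48.75
eef_pos: [459.9, -10.3, 43.1]
tcp_rot: [-3.142, 0.0, 3.046]
ft_force: [0.4, -0.6, -1.4]
opening: 0.586
grip_force: 30.0
t: 49.0
eef_pos: [459.9, -10.3, 41.7]
tcp_rot: [-3.142, 0.0, 3.046]
ft_force: [0.5, -0.1, -1.5]
opening: 0.585
grip_force: 30.0
```

```bash
python3 -m crank '[[1,0,1,0,40],[1,0,1.5,0,40],[1,0,1.5,0,40],[1,0,1.5,0,75],[1,0,1.5,0,80],[1,0,1.5,0,80],[1,0,-30,0,80],[1,0,-65,0,80],[1,0,-105,0,80],[1,0,-145,0,80]]'; python3 -m crank '[[0,0,-35,0,60],[0,0,-65,0,60],[-10,2,-75,7,50],[-40,4,-75,14,40],[-75,8,-75,21,40],[-110,12,-75,28,40],[-145,16,-75,35,40],[-180,20,-75,42,40],[-215,25,-75,49,40],[-248,28,-70,56,40]]'
python3 - <<'E'
from h import *
c=snap('scene','s15'); g=c['img']; print([(r,int(g[r,318,0])) for r in (225,226,227,228,229)])
plan((*press(255,32,180),85.1),(*press(255,32,105),85.1))
E
```

```text
t: 49.83
eef_pos: [458.3, -10.1, 188.1]
tcp_rot: [3.142, -0.001, 3.046]
ft_force: [0.3, 0.7, 0.1]
opening: 0.839
grip_force: 0.0
t: 50.67
eef_pos: [710.3, -5.5, 257.0]
tcp_rot: [3.141, 0.001, 2.063]
ft_force: [-0.9, 0.4, 0.1]
opening: 0.42
grip_force: 0.0
[(225, 38), (226, 67), (227, 168), (228, 230), (229, 242)]
now 50.7167 [713.9  -5.8 254. ] 117.6 F [-4.4  0.8 -2.2] op 39.8 j [-0.1   0.61  1.29  0.    1.25 -0.58]
[4.3, 3.2, 74.0] 32.5
[4.3, 3.2, 149.0] 32.5
```

```bash
python3 -m crank '[[0,3,0,7,50],[1,5,10,14,50],[2,7,30,21,50],[4,8,60,28,50],[5,9,95,32.6,50],[5,9,120,32.6,50],[5,9,130,32.6,50],[5,9,130,32.6,50]]'
python3 - <<'E'
from h import *
plan((*press(255,32,107),85.1))
E
```

```text
t: 51.38
eef_pos: [712.9, 2.9, 123.9]
tcp_rot: [-3.137, 0.0, 1.501]
ft_force: [0.8, 0.1, -0.9]
opening: 0.519
grip_force: 0.0
now 51.3833 [712.9   2.9 123.9] 86.0 F [ 0.8  0.1 -0.9] op 49.4 j [-0.09  0.72  1.42 -0.    1.   -0.02]
[-3.3, 2.2, 16.9] 0.9
```

```bash
python3 -m crank '[[-2,1,8,0.5,50],[-3,2,16,1,50],[-3,2,16,1,50],[-3,2,16,1,0],[-3,2,16,1,0],[-3,2,16,1,0],[-3,2,16,1,0],[-3,2,16,1,0],[-3,2,16,1,0],[-3,2,16,1,0]]'; python3 -m crank '[[0,0,0,0,0],[0,-4,-17,0,0],[0,-9,-33,0,0],[0,-17,-50,0,0],[0,-26,-66,0,0],[0,-38,-82,0,0],[0,-51,-96,0,0],[0,-66,-109,0,0],[0,-82,-119,0,0],[0,-101,-127,0,0]]'
python3 - <<'E'
from h import *
plan((*press(154,32,230),85.1))
E
```

```text
t: 52.22
eef_pos: [714.1, -0.1, 110.4]
tcp_rot: [-3.138, 0.0, 1.483]
ft_force: [-8.2, -0.5, 3.2]
opening: 0.202
grip_force: 30.0
t: 53.05
eef_pos: [616.8, 8.3, 241.7]
tcp_rot: [3.132, 0.0, 1.483]
ft_force: [6.3, -0.1, 9.6]
opening: 0.207
grip_force: 30.0
now 53.05 [616.8   8.3 241.7] 84.9 F [ 6.3 -0.1  9.6] op 19.7 j [-0.09  0.47  1.58 -0.    1.09 -0.01]
[-0.4, -2.6, 11.7] -0.2
```

```bash
python3 -m crank '[[0,-10,-3,0,0],[0,-20,-6,0,0],[0,-31,-8,0,0],[0,-43,-10,0,0],[0,-54,-11,0,0],[0,-65,-10,0,0],[0,-75,-9,0,0],[0,-85,-8,0,0],[0,-92,-7,0,0],[0,-98,-6,0,0]]'; python3 -m crank '[[0,-5,1,0,0],[0,-9,1,0,0],[0,-11,1,0,0],[0,-11,1,0,0]]'
```

```text
t: 53.88
eef_pos: [518.7, 17.2, 247.1]
tcp_rot: [3.133, -0.0, 1.483]
ft_force: [10.4, -1.1, -4.4]
opening: 0.2
grip_force: 30.0
t: 54.22
eef_pos: [511.7, 17.7, 245.1]
tcp_rot: [3.125, -0.0, 1.482]
ft_force: [30.2, -0.7, -13.0]
opening: 0.207
grip_force: 30.0
```

Locked again. Swinging back.

```bash
python3 -m crank '[[0,8,0,0,0],[0,20,-3,0,0],[0,30,-4,0,0],[0,40,-5,0,0],[0,51,-5,0,0],[0,62,-4,0,0],[0,74,-3,0,0],[0,86,-1,0,0],[0,95,2,0,0],[0,104,5,0,0]]';python3 -m crank '[[0,10,4,0,0],[0,20,9,0,0],[0,35,18,0,0],[0,50,29,0,0],[0,63,42,0,0],[0,74,57,0,0],[0,83,73,0,0],[0,91,89,0,0],[0,97,106,0,0],[0,101,122,0,0]]'; python3 -m crank '[[0,2,3,0,0],[0,3,7,0,0],[0,3,9,0,0],[0,3,9,0,0],[0,3,5,0,50],[0,3,5,0,50],[0,3,5,0,50],[0,3,-30,0,50],[0,3,-70,0,60],[0,3,-110,0,80]]';  python3 - <<'E'
from h import *
c=snap('scene','s16'); g=c['img']; print([(r,int(g[r,318,0])) for r in range(225,232)])
d=cv2.absdiff(g,cv2.imread('pics/s9.png')); d=d.max(2)[255:300,260:320]; print('bar diff',int((d>60).sum()))
plan()
E
```

```text
t: 55.05
eef_pos: [610.8, 8.9, 237.6]
tcp_rot: [3.141, 0.0, 1.483]
ft_force: [-3.5, -1.1, 2.0]
opening: 0.207
grip_force: 30.0
t: 55.88
eef_pos: [712.5, 0.0, 114.4]
tcp_rot: [3.139, -0.0, 1.483]
ft_force: [3.2, -0.4, 1.9]
opening: 0.201
grip_force: 30.0
t: 56.72
eef_pos: [713.2, -0.0, 226.7]
tcp_rot: [-3.14, 0.0, 1.483]
ft_force: [0.1, 0.6, 1.0]
opening: 0.566
grip_force: 0.0
[(225, 39), (226, 37), (227, 39), (228, 68), (229, 171), (230, 233), (231, 244)]
bar diff 8
now 56.7667 [ 7.156e+02 -2.000e-01  2.365e+02] 85.0 F [ 0.8 -0.2  6.8] op 58.1 j [-0.09  0.62  1.31  0.    1.2  -0.  ]
```

The third lid is home too. Picking the jar.

```bash
python3 -m crank '[[0,0,-25,-5,80],[-2,-15,-28,-12,80],[-5,-40,-28,-19,80],[-8,-70,-28,-26,80],[-12,-100,-28,-33,80],[-16,-130,-28,-40,80],[-20,-160,-28,-47,80],[-23,-190,-28,-54,80],[-27,-220,-28,-61,80],[-31,-254,-28,-68,80]]' >/dev/null
python3 - <<'E'
from h import *
plan((*NEST,150,175),(*NEST,40,175))
E
```

```text
now 57.6 [456.6  -8.6 253.7] 153.3 F [-0.1 -0.3  0.8] op 79.9 j [-0.16  0.23  1.93 -0.    0.99 -1.27]
[-2.1, -1.1, 103.7] -21.7
[-2.1, -1.1, 213.7] -21.7
```

```bash
python3 -m crank '[[-1,-1,15,-7,80],[-1,-1,45,-14,80],[-1,-1,85,-21,80],[-1,-1,120,-21.6,80],[-1,-1,155,-21.6,80],[-1,-1,185,-21.6,80],[-1,-1,205,-21.6,80],[-1,-1,213,-21.6,80],[-1,-1,213,-21.6,80],[-1,-1,213,-21.6,80]]'; python3 -m crank '[[0,0,0,0,40],[0,0,0,0,40],[0,0,0,0,40],[0,0,0,0,40],[0,0,0,0,40],[0,0,0,0,40],[0,0,0,0,40]]'
python3 - <<'E'
from h import *
plan((392,296,150,168),(392,296,33,168))
E
```

```text
t: 58.43
eef_pos: [458.6, -10.0, 41.2]
tcp_rot: [-3.142, 0.0, 3.046]
ft_force: [0.2, 0.3, -0.0]
opening: 0.84
grip_force: 0.0
t: 59.02
eef_pos: [458.7, -10.0, 41.2]
tcp_rot: [-3.141, 0.001, 3.047]
ft_force: [-1.1, 1.6, 8.5]
opening: 0.582
grip_force: 30.0
now 59.0167 [458.7 -10.   41.2] 174.6 F [-1.1  1.6  8.5] op 55.3 j [-0.17  0.58  2.13 -0.    0.42 -1.64]
[95.4, 298.3, -108.8] 6.6
[95.4, 298.3, 8.2] 6.6
```

```bash
python3 -m crank '[[0,0,-35,0,40],[0,0,-70,0,40],[5,20,-100,0,40],[15,55,-105,2,40],[27,90,-105,4,40],[40,125,-105,6.6,40],[52,160,-105,6.6,40],[64,195,-105,6.6,40],[77,230,-105,6.6,40],[88,265,-105,6.6,40]]'>/dev/null
python3 - <<'E'
from h import *
plan((392,296,150,168),(392,296,41,168))
E
```

```text
now 59.85 [394.8 263.8 145.8] 168.0 F [ 1.2 -0.5 -0.7] op 55.7 j [ 0.45  0.41  2.02 -0.    0.72 -0.91]
[9.5, 30.9, -4.2] -0.0
[9.5, 30.9, 104.8] -0.0
```

```bash
python3 -m crank '[[5,20,0,0,40],[8,31,15,0,40],[8,31,45,0,40],[8,31,75,0,40],[8,31,95,0,40],[8,31,103,0,40],[8,31,103,0,40],[8,31,107,0,40],[8,31,110,0,40],[8,31,110,0,40]]'
```

```text
t: 60.68
eef_pos: [394.9, 294.3, 36.2]
tcp_rot: [3.141, 0.001, 2.931]
ft_force: [-0.1, -0.3, -1.0]
opening: 0.583
grip_force: 30.0
```

```bash
python3 -m crank '[[0,0,1,0,40],[0,0,2,0,40],[0,0,2.5,0,40],[0,0,2.5,0,40],[0,0,2.5,0,75],[0,0,2.5,0,80],[0,0,2.5,0,80],[0,0,-30,0,80],[0,0,-65,0,80],[0,0,-105,0,80]]'; python3 -m crank '[[0,0,-40,0,60],[0,0,-80,0,60],[0,0,-100,0,40],[0,0,-100,0,40]]'
python3 - <<'E'
from h import *
c=snap('top','top6')
print(px2w(load('top2'),[(432,350),(463,350.5),(494,351)],75).round(0))
print(int((cv2.absdiff(c['img'],cv2.imread('pics/top2.png')).max(2)[325:360,425:500]>60).sum()))
plan((345,-289,230,88.4),(345,-289,72,88.4))
E
```

```text
t: 61.52
eef_pos: [394.0, 293.8, 140.9]
tcp_rot: [-3.14, -0.002, 2.931]
ft_force: [0.8, -0.7, 0.1]
opening: 0.84
grip_force: 0.0
t: 61.85
eef_pos: [395.7, 294.9, 245.1]
tcp_rot: [3.137, 0.006, 2.931]
ft_force: [0.0, 0.5, 1.0]
opening: 0.62
grip_force: 0.0
[[ 343. -225.   75.]
 [ 343. -288.   75.]
 [ 343. -351.   75.]]
18
now 61.9 [395.  294.5 242.6] 168.0 F [-0.   0.6 -1. ] op 54.4 j [ 0.51  0.29  1.87 -0.    0.98 -0.85]
[-72.9, -581.1, 12.6] 79.6
[-72.9, -581.1, 170.6] 79.6
```

View pics/top6.png

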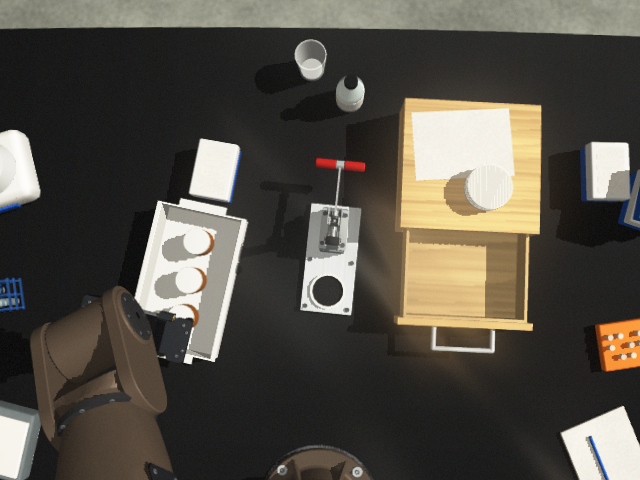

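The top view shows all three jars upright in the tote, the nest empty, the clamp open, the drawer empty and the bystanders in place. Now to the drawer handle.

```bash
python3 -m crank '[[-13,-38,0,6,40],[-27,-76,0,12,40],[-40,-114,0,18,40],[-52,-152,0,25,40],[-65,-190,0,32,40],[-78,-228,0,39,40],[-90,-266,0,46,40],[-97,-304,0,53,40],[-100,-342,0,60,40],[-100,-380,0,67,40]]' >/dev/null
python3 - <<'E'
from h import *
plan((345,-289,200,88.4),(345,-289,72,88.4))
E
```

```text
now 62.7333 [ 412.4 -100.1  239.3] 100.6 F [0.3 0.4 0.5] op 39.8 j [-0.39  0.2   2.01 -0.    0.93 -0.58]
[-173.3, -101.0, 39.3] 12.2
[-173.3, -101.0, 167.3] 12.2
```

```bash
python3 -m crank '[[-30,-10,0,6,40],[-62,-25,0,12,40],[-95,-45,0,12,40],[-125,-65,0,12,40],[-150,-85,10,12,40],[-172,-99,30,12,40],[-172,-99,60,12,40],[-172,-99,80,12,40],[-172,-99,80,12,40]]'
python3 - <<'E'
from h import *
plan((345,-289,72,88.4))
c=snap('wrist','w17'); g=c['img']; r=int(w2px(c,[[345,-270,70]])[0][1]); print(w2px(c,[[345,-270,70]]).round(), [u for u in range(270,370) if g[r,u].min()>110], r)
E
```

```text
t: 63.48
eef_pos: [346.7, -284.9, 156.5]
tcp_rot: [-3.136, -0.006, 1.551]
ft_force: [0.4, 0.0, -0.2]
opening: 0.417
grip_force: 0.0
now 63.4833 [ 346.7 -284.9  156.5] 88.9 F [ 0.4  0.  -0.2] op 39.7 j [-0.84  0.36  2.06 -0.    0.73 -0.82]
[-4.2, -1.6, 84.5] 0.5
[[317. 234.]] [312, 313, 314, 315, 316, 317, 318, 319, 320, 321, 322, 323, 324, 325] 234
```

```bash
python3 -m crank '[[-3,-1,35,0,40],[-3,-1,65,0,40],[-3,-1,83,0,40],[-3,-1,84,0,40],[-3,-1,84,0,0],[-3,-1,84,0,0],[-3,-1,84,0,0],[-3,-1,84,0,0],[-3,-1,84,0,0],[-3,-1,84,0,0]]'; python3 -m crank '[[0,0,0,0,0],[0,5,0,0,0],[0,20,0,0,0],[0,40,0,0,0],[-1,60,0,0,0],[-1,80,0,0,0],[-1,100,0,0,0],[-1,120,0,0,0],[-1,140,0,0,0],[-1,150,0,0,0]]'
```

```text
t: 64.37
eef_pos: [347.7, -289.2, 77.4]
tcp_rot: [3.141, 0.001, 1.552]
ft_force: [-1.4, 1.0, 8.9]
opening: 0.097
grip_force: 30.0
t: 65.2
eef_pos: [499.9, -293.9, 77.5]
tcp_rot: [3.139, 0.003, 1.553]
ft_force: [-1.6, -9.0, 4.5]
opening: 0.093
grip_force: 30.0
```

```bash
python3 -m crank '[[0,10,0,0,0],[0,18,0,0,0],[0,22,0,0,0],[0,25,0,0,0],[0,28,0,0,0],[0,31,0,0,0],[0,31,0,0,0]]'
```

```text
t: 65.78
eef_pos: [524.0, -294.5, 77.3]
tcp_rot: [-3.132, -0.0, 1.554]
ft_force: [-31.0, -13.6, 18.6]
opening: 0.093
grip_force: 29.9
```

```bash
python3 -m crank '[[0,-3,0,0,0],[0,-3,0,0,0],[0,-3,0,0,32],[0,-3,0,0,32],[0,-4,0,0,32],[0,-4,0,0,32],[0,-4,0,0,32],[0,-4,-40,0,32],[0,-4,-80,0,32],[0,-4,-120,0,32]]'; python3 -m crank '[[0,-30,-20,0,40],[0,-65,-40,0,40],[0,-100,-60,0,60],[0,-140,-60,0,60],[0,-180,-60,0,60],[0,-180,-60,0,60]]'
python3 - <<'E'
from h import *
a=snap('top','top7')['img']; b=cv2.imread('pics/top0.png'); t6=cv2.imread('pics/top6.png')
def barrow(g): 
    return [(u,[r for r in range(245,275) if g[r,u].min()>140]) for u in (450,466,482)]
print(barrow(b)); print(barrow(a))
d=lambda p,q,x0,x1,y0,y1:int((cv2.absdiff(p,q).max(2)[y0:y1,x0:x1]>60).sum())
print('clamp',d(a,b,300,375,150,320),'petri',d(a,b,400,545,95,225),'tipbox',d(a,b,185,245,135,200),'tote',d(a,t6,125,250,200,290),'rim',d(a,b,125,250,200,365))
c=load('top7'); 
hs=cv2.cvtColor(a,cv2.COLOR_BGR2HSV); m=((hs[...,0]<25)&(hs[...,1]>130)).astype(np.uint8); m[:, :125]=0;m[:,250:]=0;m[:200]=0;m[365:]=0
n,l,s,ce=cv2.connectedComponentsWithStats(m); print([(s[i,4],ce[i].round()) for i in range(1,n) if s[i,4]>15]); plan()
E
```

```text
t: 66.62
eef_pos: [524.3, -292.8, 197.7]
tcp_rot: [-3.14, -0.001, 1.553]
ft_force: [-0.1, -0.9, -0.4]
opening: 0.335
grip_force: 0.0
t: 67.12
eef_pos: [339.8, -288.6, 257.0]
tcp_rot: [-3.14, -0.0, 1.551]
ft_force: [0.8, -0.7, 0.5]
opening: 0.614
grip_force: 0.0
[(450, [260, 261, 262, 263, 264]), (466, [261, 262, 263, 264]), (482, [261, 262, 263, 264, 265])]
[(450, [258, 259, 260, 261]), (466, [259, 260, 261, 262]), (482, [260, 261, 262, 263])]
clamp 3 petri 0 tipbox 0 tote 0 rim 1971
[(np.int32(60), array([210., 245.])), (np.int32(63), array([202., 280.])), (np.int32(87), array([194., 315.]))]
now 67.1667 [ 342.3 -289.6  257.3] 88.8 F [ 0.7 -0.5  0.7] op 58.9 j [-0.85  0.21  1.94 -0.    0.99 -0.83]
```

```bash
python3 -c "
from cell import env; print(env.job_done())"
```

```text
the job is handed in; nothing more can be done
None
```

I handed the job in at about 67 s of the 210 s: all three jars stand upright in the tote with their lids pressed home by the clamp, the clamp is fully open, the drawer is shut, and the petri dishes and tip box have not moved.

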